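Refill the indexing dish and hold its plunger out

ROBOT

A 6-joint arm with a two-finger parallel gripper is mounted at the origin on the work surface. World frame = base frame: x ahead of the robot, y to its left, z up, the work surface at z = 0. Lengths are in m, angles in rad, forces in N, time in s.
With the tool pointing down it reaches from about 0.35 to 0.775 m from the base axis. Payload 5.5 kg.
Tool frame: the origin (TCP) lies midway between the tips of the shut fingers; the grasp point (between the pads) lies 19 mm behind it; z points along the fingers, y is the line along which they close (so a half turn about z gives the same grasp; the last joint's range is limited). The gripper opens to 85 mm and grips with 20 to 120 N. Pads are 22 mm wide; open, the fingers measure 114 mm over their backs; the gripper's body (76 mm by 85 mm) begins 54 mm behind the grasp point. The pads swing forward as they close: fully open they stand 13 mm farther back than shut.
Start: joints at [1.077, 0.313, 0.046, 1.304, 0, 1.431], TCP at [0.199, 0.539, 0.205] pointing down, gripper open.
Joint ranges: [-2.76, 2.76], [-0.86, 1.69], [-1.03, 1.26], [-2.2, 2.34], [-1.47, 1.5], [-3.14, 3.14]. Speed limits (rad/s): [2.57, 2.57, 3.14, 3.14, 3.14, 3.14].

INTERFACE

Orientations are given as a unit quaternion [w, x, y, z].
In Python, from workcell import env gives the robot as it stands.
- The arm moves only by the tool move_arm, never from a script. Its argument "targets" is a list of rows, each a list of 3 entries, a list of its own where there are three numbers: the shift along the tool's x, y, z in mm, then the turn, a rotation vector about the tool's x, y, z in units of 10 degrees (1.0 is 10 degrees), then the closure, from -1 (fully open) to 1 (shut). In form: [[[dx, dy, dz], [ax, ay, az], gripper], ...]. A call has 1 to 5 rows; each row is the pose to reach, as a shift and turn from the pose commanded when the call began, along the tool's axes at that moment; what a row does not reach only later rows make up. A row lasts 1/8 s, in which the tool goes at most 62.5 mm and 10.7 degrees, less where a joint would pass 70% of its speed; a pose out of reach is approached as far as the arm can. A call with a gripper value outside its range is refused whole. The fingers move at their own pace and stop on an object; "squeeze" is the grip in N (left out, the last holds). Time passes only in rows, so rows that repeat a pose let the fingers close. It gives the time, the measured TCP pose, the force, the opening and the grip force at its end, in the units of the state.
- env.get_state(): the state, without advancing time (a new reading comes with each control period).
- env.read_camera(name): name is "scene" or "top" or "wrist"; returns a dict with "pixels" (480x640x3 uint8, red, green, blue), "fovy" (degrees; the focal length in pixels is half the picture's height over the tangent of half this angle, whatever the lens; pixels are square), "cx", "cy" (the principal point, pixels), "extrinsics" (4x4, takes a point from world to camera coordinates); the wrist camera has in their place "mount" (4x4, takes a point from camera to tool coordinates, whose origin is the TCP and whose axes are the flange's). Camera axes: x right, y up, looking along -z (the intrinsics and any distortion apply to the point x, -y, -z); pixel columns grow to the right and rows downward; lengths in m; the calibration is good to about 2 mm. A picture is of the moment at which its call begins: read the wrist's pose just before it. There is no depth.
- env.hand_in(): hands the job in; it is judged then, once.
Trained networks look in a picture, given as the dict that the camera call returned (one of the last four; its "shot" number tells which), for a name from the list of things; names that differ only in an ending like _2 or _b are one class to them, and where a whole thing is asked for, a point or a joint stands for the part that bears it (a point fixed in the world has none). Each returns a list of dicts, best first, with "confidence" (0 to 1); they miss things now and then, are a little off and sometimes report something else, mostly with a low value. They report only what shows in the picture. A call takes as long as a camera call. They do not tell look-alikes from the thing itself.
- env.spot_in(thing, picture): "centre" ([x, y, z] in m, in world coordinates, good to about 4 mm: the middle of the surface that is visible of it).
- env.regions_of(thing, picture): "mask" (480x640 bool, what is visible of it).
- env.landmark_of(thing, picture): "centre" ([x, y, z] in m, in world coordinates, good to about 4 mm: a listed point, or the origin of a listed thing).
The state is a dict: "clock": time; "joint_pos": joint angles; "qvel": joint speeds; "tau": joint torques, N m; "tcp_pos": TCP position; "orientation": TCP orientation; "wrist_force": force on the tool from outside, world axes, zero at the start; "ft_torque": the same for the moment, N m; "finger_gap": finger opening in m; "grip_force": force on a finger pad.
Only numpy, scipy, OpenCV 4.12 (cv2) and the standard library are available. Lean on these libraries where they do the work, as an engineer would, in place of code of your own. Each camera call takes 0.05 s, during which the arm holds its last target. There are 200 camera calls.

TASK

Pick up the open parts cup, tip all six brass ball feet from it into the dish on the indexing stand, and stand the empty cup back upright on the bench, leaving the other things where they are. Then take the black knob of the stand's index plunger, pull it fully up so that its pin is clear of the hole in the disc, and finish while still holding it there in the fingers, so that I can turn the dish.

Things in the scene. Friction and masses are not known exactly. Their poses are not given: they have to be found in the camera images.
- cup_mid (a point): the parts cup: a plain round open aluminium cup, 75 mm tall, slightly wider at the top (46 mm across the foot, 60 mm across the rim), wall 3 mm, floor 4 mm thick, about 80 g empty; six brass balls lie in it, two layers deep. This point is on its axis, half-way up (37.5 mm above its foot), where it is 53 mm across; its z axis points out of the mouth. It stands left or right of the stand, and a closed steel tin stands on the other side
- dish_in (a point): centre of the inner floor of the open round aluminium dish on the indexing stand, 28 mm above the bench. The dish is 96 mm across at the foot, flares to 132 mm at the rim, wall 3 mm, rim 70 mm above the bench; it sits on a flat steel index disc, 190 mm across, with small dark holes round its edge. Fixed to the bench; the bracket reaches 130 mm from the dish centre. x axis: from the dish centre towards the plunger bracket
- plunger (a joint): travel of the sprung index plunger, m: 0 = pin seated in its hole, 0.020 = pulled fully up against its stop. It moves straight up. Its spring pulls it back down with about 4 N when seated and 11 N at full travel, so it drops back in when let go
- knob_mid (a point): middle of the plunger's upright round black knob, 26 mm across and 28 mm tall, 83 mm from the dish centre along the stand's x axis; seated, this point is 98 mm and the knob's top 112 mm above the bench. Below the knob: 15 mm neck, then a 20 mm wide steel sleeve whose top is 77 mm above the bench, in a grey bracket arm whose top is 63 mm above the bench; the dish rim passes 17 mm from the knob's axis, 70 mm above the bench. The point rises with the knob
- pin_hole (a point): mouth of the seat hole in the top face of the index disc, under the plunger, 24 mm above the bench; the seated pin, 9 mm thick, goes 6 mm into it
- ball0 (a point): centre of one of the six brass ball feet in the cup: 16 mm ball, 15 g, with a 7 mm flat on one side; it rolls easily
- ball1 (a point): centre of one of the six brass ball feet in the cup: 16 mm ball, 15 g, with a 7 mm flat on one side; it rolls easily
- ball2 (a point): centre of one of the six brass ball feet in the cup: 16 mm ball, 15 g, with a 7 mm flat on one side; it rolls easily
- ball3 (a point): centre of one of the six brass ball feet in the cup: 16 mm ball, 15 g, with a 7 mm flat on one side; it rolls easily
- ball4 (a point): centre of one of the six brass ball feet in the cup: 16 mm ball, 15 g, with a 7 mm flat on one side; it rolls easily
- ball5 (a point): centre of one of the six brass ball feet in the cup: 16 mm ball, 15 g, with a 7 mm flat on one side; it rolls easily
- cup: the same parts cup; origin at the centre of its underside. The last balls leave it only when it is tipped some 20 to 35 degrees past level
- tin: bystander: closed steel tin, 72 mm across, 60 mm tall; origin at the centre of its underside
- hammer: bystander: claw hammer lying on the bench beyond the stand, 290 mm long, handle towards its -x; origin on the bench near its middle
- buckle: bystander: flat rectangular brass buckle, 54 by 44 mm, about 8 mm thick; origin at the centre of its underside
- punch: bystander: steel setting punch lying on the bench, 125 mm long, 11 mm thick; origin under the middle of its shaft, its length along x
- dapping_block: bystander: dark round steel block, 64 mm across, 16 mm thick; origin at the centre of its underside
- jar: bystander: closed glass jar with steel cap, 68 mm across, 85 mm tall; origin at the centre of its underside
Not all that is in view belongs to the job. What is shaped like the part that bears dish_in but green is not meant. Leave any orange look-alike of the cup alone.

How it is judged:
On the way, in this order (a step that is already met when the one before it is completed fails the run):
1. the cup is lifted off the bench with all six balls in it (height (world z) of cup_mid above 0.09 m and distance between each of ball0, ball1, ball2, ball3, ball4, ball5 and cup_mid below 0.045 m), for 0.1 s.
2. all six balls lie in the dish (horizontal distance between each of ball0, ball1, ball2, ball3, ball4, ball5 and dish_in below 0.06 m and height (world z) of ball0 between 0.03 and 0.068 m and height (world z) of ball1 between 0.03 and 0.068 m and height (world z) of ball2 between 0.03 and 0.068 m and height (world z) of ball3 between 0.03 and 0.068 m and height (world z) of ball4 between 0.03 and 0.068 m and height (world z) of ball5 between 0.03 and 0.068 m), for 0.2 s.
3. the cup stands upright on the bench, let go (height (world z) of cup_mid between 0.032 and 0.043 m and angle between cup_mid's own z axis and vertical below 0.1 rad and contact force between the fingers and cup below 0.1 N), for 0.2 s.
4. the plunger is pulled fully up by the fingers (value of joint plunger above 0.017 m and contact force between the fingers and plunger above 2 N), for 0.2 s.
At the end, for the whole second after the job is handed in: The fingers hold the plunger at least 17 mm up of its 20 mm travel (more than 2 N between fingers and plunger), all six balls are inside the dish (below its rim), and the cup stands upright (within 0.1 rad) on the bench, untouched and at rest; no bystander was moved more than 30 mm (all of step 2 and all of step 3 and all of step 4 and linear speed of cup below 0.02 m/s); the arm keeps its last pose, push and grip.
It fails at once if another thing on the bench is moved more than 30 mm (distance of any of tin, hammer, buckle, punch, dapping_block, jar from where it was at the start of the episode above 0.03 m).
It also fails if it takes over 61 s, if anything falls off the work surface, if the arm or the gripper's body presses on something with over 40 N, if the wrist force passes 120 N, or if a joint passes its speed limit or range.

## Working session

There is one attempt and no reset: what is moved stays moved. The work goes in short steps, Python scripts to look and compute and a tool call to move; the robot and the scene stay as the last step left them, time stands still between calls to the robot, and variables do not carry over. Pictures are saved under pics/ and viewed, at most 13 in all, crops included, and the job is handed in when it is done.

Besides the shell and the picture viewer there is one more tool, called as a command line: name --argument value ..., lists and objects as JSON in quotes. move_arm: Moves the arm, as the interface text tells. Its arguments: {"type":"object","properties":{"targets":{"type":"array","items":{"type":"array"}},"squeeze":{"type":"number"}},"required":["targets"]}

```bash
mkdir -p pics; cat > h.py <<'E'
from workcell import env
import numpy as np, cv2
def save(p,n,crop=None,sc=1):
    im=cv2.cvtColor(p["pixels"],cv2.COLOR_RGB2BGR)
    if crop: x0,y0,x1,y1=crop; im=im[y0:y1,x0:x1]
    cv2.imwrite("pics/"+n,cv2.resize(im,None,fx=sc,fy=sc))
def proj(p,X):
    f=240/np.tan(np.radians(p["fovy"])/2)
    c=(np.array(p["extrinsics"])@np.r_[X,1])[:3]
    return np.round([p["cx"]+f*c[0]/-c[2],p["cy"]-f*c[1]/-c[2]])
E
python3 - <<'E'
from h import *
s=env.get_state();print(s)
ps={}
for n in("scene","top"):
    p=env.read_camera(n);ps[n]=p;save(p,n+".png");print(n,[k for k in p],p["fovy"],np.array(p["extrinsics"]).round(3).tolist())
    for t in ["cup_mid","cup","dish_in","knob_mid","pin_hole","tin","hammer","buckle","punch","dapping_block","jar","ball0"]:
        print(t,[(np.round(d["centre"],3).tolist(),round(d["confidence"],2),proj(p,d["centre"]).tolist()) for d in env.landmark_of(t,p)][:4])
E
```

```text
{'clock': 0.0, 'joint_pos': array([1.07740126e+00, 3.14032492e-01, 4.50198248e-02, 1.30358383e+00,
       2.27912232e-05, 1.43118854e+00]), 'qvel': array([ 0.00096085,  0.00036764, -0.00163415,  0.00020259, -0.00202821,
        0.00163162]), 'tau': array([-2.49777740e-04, -4.80632293e+01,  2.98529971e+01,  1.95403537e-02,
        1.56258457e-04, -2.29901781e-05]), 'tcp_pos': array([0.19896299, 0.53891472, 0.20380734]), 'orientation': array([-2.90975060e-04,  1.75972483e-01,  9.84394674e-01, -8.51830207e-04]), 'wrist_force': array([ 0.33289462, -1.13944196, -0.05541304]), 'ft_torque': array([-0.03804885,  0.01440521, -0.02142799]), 'grip_force': 0.0, 'finger_gap': 0.08521126599350569}
scene ['pixels', 'fovy', 'cx', 'cy', 'extrinsics', 'shot'] 55.9256965257146 [[-0.784, 0.62, 0.016, 0.38], [-0.498, -0.645, 0.579, 0.193], [0.37, 0.446, 0.815, -1.422], [0.0, 0.0, 0.0, 1.0]]
cup_mid [([0.445, -0.263, 0.04], 0.68, [275.0, 183.0]), ([0.509, -0.346, 0.04], 0.57, [242.0, 177.0])]
cup [([0.512, -0.344, -0.001], 0.79, [243.0, 187.0]), ([0.444, -0.26, 0.003], 0.77, [277.0, 192.0])]
dish_in [([0.
[... 1686 characters left out ...]
013, 0.021], 0.27, [315.0, 198.0])]
hammer [([0.703, 0.234, 0.002], 0.64, [230.0, 164.0])]
buckle [([0.404, -0.142, -0.0], 0.64, [377.0, 281.0]), ([0.608, 0.01, 0.094], 0.62, [317.0, 190.0]), ([0.403, 0.147, -0.001], 0.55, [260.0, 280.0]), ([0.445, -0.259, 0.002], 0.54, [425.0, 265.0])]
punch [([0.402, -0.14, 0.003], 0.84, [377.0, 282.0])]
dapping_block [([0.644, -0.254, 0.001], 0.72, [420.0, 188.0])]
jar [([0.7, -0.335, 0.002], 0.89, [451.0, 167.0]), ([0.46, -0.256, 0.02], 0.68, [424.0, 258.0])]
ball0 [([0.434, -0.261, 0.019], 0.61, [427.0, 268.0]), ([0.445, -0.249, 0.011], 0.52, [421.0, 264.0]), ([0.448, -0.267, 0.012], 0.46, [428.0, 263.0]), ([0.457, -0.256, 0.023], 0.46, [425.0, 259.0])]
```

View pics/scene.png

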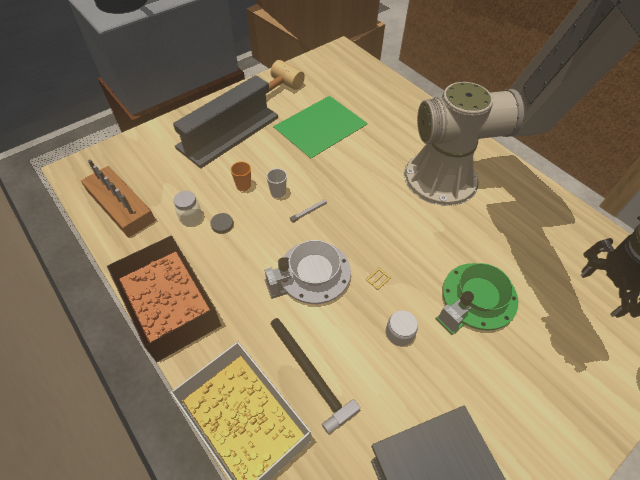

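```bash
python3 -c "
import cv2
i=cv2.imread('pics/top.png');cv2.imwrite('pics/topc.png',cv2.resize(i[130:360,230:500],None,fx=2.6,fy=2.6))"
```

```text
(no output)
```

View pics/topc.png

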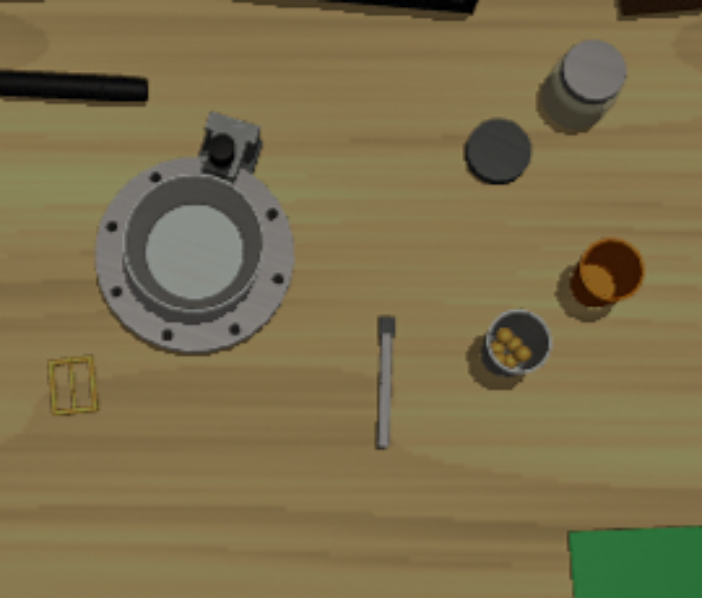

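The grey cup with balls is at scene (277,183) / top (426,263), and its orange look-alike is at scene (242,176) / top (463,238). The grey dish is at scene (315,265), and the green one is at (481,293). The crop shows brass balls in the grey cup, so I choose the grey cup and grey dish. Next I'll plan a side grasp, pitched 30° down.

```bash
cat >> h.py <<'E'
from scipy.spatial.transform import Rotation as Ro, Slerp
def rot(az,al,roll=0):  # tool z forward at azimuth az, pitched al below horizontal; y left; roll about z (deg)
    z=Ro.from_euler('z',az,degrees=True); y=Ro.from_euler('y',al,degrees=True)
    base=Ro.from_matrix(np.array([[0,0,1],[0,1,0],[-1,0,0]],float))
    return z*y*base*Ro.from_euler('z',roll,degrees=True)
def plan(way,cur=None):
    """way: list of (pos,Ro,grip); prints calls of up to 5 rows; returns nothing"""
    if cur is None:
        s=env.get_state(); q=s["orientation"]; cur=(s["tcp_pos"],Ro.from_quat([q[1],q[2],q[3],q[0]]))
    rows=[];p0,r0=cur
    for p,r,g in way:
        d=r0.inv()*r; n=max(1,int(np.ceil(max(np.linalg.norm(np.array(p)-p0)/.055,np.degrees(d.magnitude())/9.5))))
        for i in range(1,n+1): rows.append((p0+(np.array(p)-p0)*i/n,r0*Ro.from_rotvec(d.as_rotvec()*i/n),g))
        p0,r0=np.array(p),r
    P,R=cur
    for k in range(0,len(rows),5):
        print([[ (R.inv().apply(p-P)*1000).round(1).tolist(),np.degrees((R.inv()*r).as_rotvec()/10).round(2).tolist(),g] for p,r,g in rows[k:k+5]])
        P,R=rows[min(k+4,len(rows)-1)][:2]
E
python3 - <<'E'
from h import *
cup=np.array([.445,-.260,0]);az=np.degrees(np.arctan2(-.26,.445));R=rot(az,30);zt=R.apply([0,0,1])
g=cup+[0,0,.045]+.019*zt
pre=g-.10*zt
print(az,pre,g)
plan([([.46,.16,.23],rot(15,70),-1),(pre+[0,0,.06],R,-1)])
E
```

```text
-30.29644817623844 [ 0.38443229 -0.22461212  0.0855    ] [ 0.45920724 -0.26830086  0.0355    ]
[[[-41.8, -29.5, -2.8], [-0.07, -0.22, -0.39], -1], [[-83.6, -59.0, -5.6], [-0.14, -0.43, -0.78], -1], [[-125.4, -88.5, -8.4], [-0.21, -0.65, -1.16], -1], [[-167.1, -118.0, -11.2], [-0.27, -0.86, -1.55], -1], [[-208.9, -147.5, -14.1], [-0.34, -1.08, -1.94], -1]]
[[[-29.7, -41.7, 1.8], [-0.07, -0.22, -0.39], -1], [[-59.3, -83.5, 3.7], [-0.14, -0.43, -0.78], -1], [[-89.0, -125.2, 5.5], [-0.21, -0.65, -1.16], -1], [[-118.7, -166.9, 7.3], [-0.27, -0.86, -1.55], -1], [[-108.2, -215.4, 14.7], [-0.0, -1.37, -1.07], -1]]
[[[20.7, -45.5, 3.6], [0.37, -0.47, 0.44], -1], [[41.3, -91.0, 7.2], [0.74, -0.95, 0.88], -1], [[62.0, -136.5, 10.8], [1.11, -1.42, 1.33], -1], [[82.7, -182.1, 14.4], [1.48, -1.89, 1.77], -1], [[103.4, -227.6, 18.0], [1.86, -2.37, 2.21], -1]]
[[[5.7, -47.9, 13.7], [0.37, -0.47, 0.44], -1], [[11.4, -95.8, 27.3], [0.74, -0.95, 0.88], -1]]
```

move_arm --targets '[[[-42, -30, -3], [-0.07, -0.22, -0.39], -1], [[-84, -59, -6], [-0.14, -0.43, -0.78], -1], [[-125, -89, -8], [-0.21, -0.65, -1.16], -1], [[-167, -118, -11], [-0.27, -0.86, -1.55], -1], [[-209, -148, -14], [-0.34, -1.08, -1.94], -1]]' --squeeze 45

```text
clock: 1.92
tcp_pos: [0.3448, 0.327, 0.219]
orientation: [0.098, 0.006, 0.995, 0.013]
wrist_force: [-0.5, 0.8, 0.0]
finger_gap: 0.0854
grip_force: 0.0
```

move_arm --targets '[[[-30, -42, 2], [-0.07, -0.22, -0.39], -1], [[-59, -84, 4], [-0.14, -0.43, -0.78], -1], [[-89, -125, 6], [-0.21, -0.65, -1.16], -1], [[-119, -167, 7], [-0.27, -0.86, -1.55], -1], [[-108, -215, 15], [0, -1.37, -1.07], -1]]'

```text
clock: 2.55
tcp_pos: [0.4548, 0.1092, 0.2217]
orientation: [0.219, -0.082, 0.972, 0.001]
wrist_force: [-0.5, -0.6, 1.1]
finger_gap: 0.0853
grip_force: 0.0
```

move_arm --targets '[[[21, -46, 4], [0.37, -0.47, 0.44], -1], [[41, -91, 7], [0.74, -0.95, 0.88], -1], [[62, -137, 11], [1.11, -1.42, 1.33], -1], [[83, -182, 14], [1.48, -1.89, 1.77], -1], [[103, -228, 18], [1.86, -2.37, 2.21], -1]]'

```text
clock: 3.18
tcp_pos: [0.4147, -0.1385, 0.2274]
orientation: [0.389, 0.14, 0.906, -0.086]
wrist_force: [0.4, -0.9, -0.0]
finger_gap: 0.0859
grip_force: 0.0
```

move_arm --targets '[[[6, -48, 14], [0.37, -0.47, 0.44], -1], [[11, -96, 27], [0.74, -0.95, 0.88], -1], [[11, -96, 27], [0.74, -0.95, 0.88], -1]]'

```text
clock: 3.55
tcp_pos: [0.3973, -0.2519, 0.2595]
orientation: [0.432, 0.23, 0.865, -0.114]
wrist_force: [0.0, 0.2, -0.9]
finger_gap: 0.0856
grip_force: 0.0
```

```bash
cat >> h.py <<'E'
def wext():
    s=env.get_state(); p=env.read_camera("wrist"); q=s["orientation"]; T=np.eye(4); T[:3,:3]=Ro.from_quat([q[1],q[2],q[3],q[0]]).as_matrix(); T[:3,3]=s["tcp_pos"]
    p2=dict(p); p2["extrinsics"]=np.linalg.inv(T@np.array(p["mount"])); return p,p2
E
python3 - <<'E'
from h import *
s=env.get_state();print(s["clock"],s["joint_pos"].round(2),s["tcp_pos"].round(3))
q=s["orientation"];print(Ro.from_quat([q[1],q[2],q[3],q[0]]).as_matrix().round(3))
p,p2=wext();save(p,"w1.png")
for t in ["cup_mid","cup"]:
    print(t,[(np.round(d["centre"],3).tolist(),round(d["confidence"],2),proj(p2,d["centre"]).tolist()) for d in env.landmark_of(t,p)][:4])
cup=np.array([.445,-.260,0]);R=rot(-30.3,30);zt=R.apply([0,0,1])
g=cup+[0,0,.045]+.019*zt
plan([(g-.1*zt,R,-1)])
E
```

```text
3.55 [-1.01 -0.65 -1.03  0.33  0.39 -0.31] [ 0.397 -0.252  0.26 ]
[[-0.521  0.496  0.694]
 [ 0.3    0.868 -0.395]
 [-0.799  0.002 -0.602]]
cup_mid [([0.509, -0.347, 0.04], 0.86, [294.0, 121.0]), ([0.441, -0.26, 0.039], 0.7, [337.0, 36.0])]
cup [([0.441, -0.257, 0.002], 0.71, [339.0, 3.0]), ([0.51, -0.344, 0.006], 0.65, [298.0, 96.0])]
[[[37.8, 2.8, 21.3], [0.03, -0.18, 0.01], -1], [[75.5, 5.6, 42.6], [0.05, -0.36, 0.02], -1], [[113.3, 8.5, 63.9], [0.08, -0.54, 0.03], -1], [[151.1, 11.3, 85.2], [0.11, -0.72, 0.04], -1]]
```

View pics/w1.png

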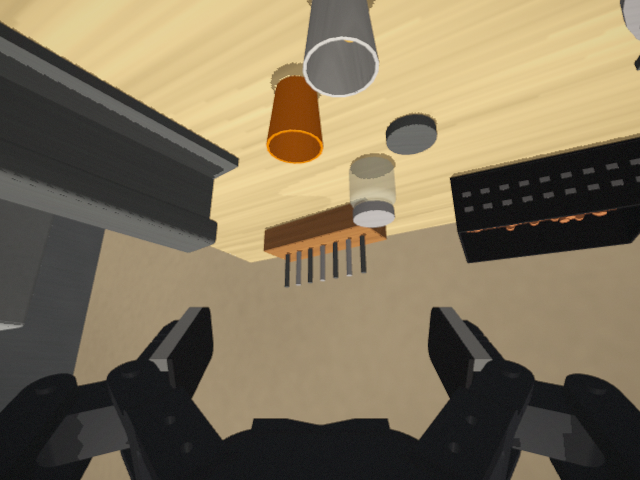

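The pose I asked for is too folded: j3 sits at its limit. I'll approach from the side with a yawed wrist instead, and collect a few joint/pose samples to fit the kinematics.

```bash
python3 - <<'E'
from h import *
import json
s=env.get_state();json.dump([{k:np.array(s[k]).tolist() for k in("joint_pos","tcp_pos","orientation")}],open("s.json","w"))
plan([([.46,-.12,.30],rot(-50,45),-1)])
E
```

```text
[[[-9.5, 46.8, -10.7], [0.53, 0.26, 0.45], -1], [[-19.0, 93.6, -21.5], [1.06, 0.51, 0.9], -1], [[-28.4, 140.3, -32.2], [1.59, 0.77, 1.35], -1]]
```

move_arm --targets '[[[-10, 47, -11], [0.53, 0.26, 0.45], -1], [[-19, 94, -22], [1.06, 0.51, 0.9], -1], [[-28, 140, -32], [1.59, 0.77, 1.35], -1], [[-28, 140, -32], [1.59, 0.77, 1.35], -1]]'

```text
clock: 4.2
tcp_pos: [0.4579, -0.1235, 0.2978]
orientation: [0.347, 0.386, 0.84, -0.159]
wrist_force: [1.2, -1.6, 0.1]
finger_gap: 0.0853
grip_force: 0.0
```

```bash
python3 - <<'E'
from h import *
import json
L=json.load(open("s.json"));s=env.get_state();L.append({k:np.array(s[k]).tolist() for k in("joint_pos","tcp_pos","orientation")})
print(s["joint_pos"].round(3),s["tcp_pos"].round(3))
q=s["orientation"];print(Ro.from_quat([q[1],q[2],q[3],q[0]]).as_matrix().round(3), rot(-50,45).as_matrix().round(3))
L.append(dict(joint_pos=[1.0774,.31403,.04502,1.30358,0,1.43119],tcp_pos=[.19896,.53891,.20381],orientation=[-2.9e-4,.17597,.98439,-8.5e-4]))
json.dump(L,open("s.json","w"))
# orientation model check: Rz(j1) Ry(j2-j3+j4) * base * yaw(j5) * Rz(j6)
B=Ro.from_matrix(np.array([[0,0,1],[0,1,0],[-1,0,0]],float))
for d in L:
    j=d["joint_pos"];q=d["orientation"];R=Ro.from_quat([q[1],q[2],q[3],q[0]])
    for s5 in(1,-1):
      for s6 in (1,-1):
        M=Ro.from_euler('z',j[0])*Ro.from_euler('y',j[1]-j[2]+j[3])*Ro.from_euler('z',s5*j[4])*B*Ro.from_euler('z',s6*j[5])
        print(s5,s6,np.degrees((M.inv()*R).as_rotvec()).round(1))
E
```

```text
[-0.094 -0.369 -0.682  0.635 -0.512  0.601] [ 0.458 -0.123  0.298]
[[-0.461  0.759  0.46 ]
 [ 0.538  0.651 -0.535]
 [-0.706  0.001 -0.708]] [[-0.455  0.766  0.455]
 [ 0.542  0.643 -0.542]
 [-0.707 -0.    -0.707]]
1 1 [ 0. -0.  0.]
1 -1 [ -0.   -0.  -35.8]
-1 1 [-42.6 -13.8   0. ]
-1 -1 [-45.5  -0.  -34. ]
1 1 [-0. -0. -0.]
1 -1 [-0.  -0.  68.9]
-1 1 [ 48.4 -33.2  -0. ]
-1 -1 [62.1 -0.  62.4]
1 1 [-0.  0. -0.]
1 -1 [ -0.   0. 164.]
-1 1 [-0.  0. -0.]
-1 -1 [ -0.   0. 164.]
```

```bash
cat >> h.py <<'E'
import json
from scipy.optimize import least_squares
LO=np.array([-2.76,-.86,-1.03,-2.2,-1.47,-3.14]);HI=np.array([2.76,1.69,1.26,2.34,1.5,3.14])
B=Ro.from_matrix(np.array([[0,0,1],[0,1,0],[-1,0,0]],float))
def Rj(j): return Ro.from_euler('z',j[0])*Ro.from_euler('y',j[1]-j[2]+j[3])*Ro.from_euler('z',j[4])*B*Ro.from_euler('z',j[5])
def design(j):
    y=lambda a:Ro.from_euler('y',a).as_matrix()
    e=lambda a:y(a)[:,[0,2]]
    A=np.zeros((3,8));A[0,0]=1;A[2,1]=1;A[:,1:1]
    A[:,2]=e(j[1])[:,1];A[:,3:5]=e(j[1]-j[2]);A[:,5:6]=e(j[1]-j[2]+j[3])[:,:1]
    A[:,6]=(y(j[1]-j[2]+j[3])@Ro.from_euler('z',j[4]).as_matrix())[:,0];A[:,7]=e(j[1])[:,0]
    return Ro.from_euler('z',j[0]).as_matrix()@A
def fitx():
    L=json.load(open("s.json"));A=np.vstack([design(d["joint_pos"]) for d in L]);b=np.hstack([d["tcp_pos"] for d in L])
    x0=np.array([.05,.15,.35,.35,.05,.08,.25,0]);lam=1e-3
    x=x0+np.linalg.solve(A.T@A+lam**2*np.eye(8),A.T@(b-A@x0));return x,A@x-b
def add():
    s=env.get_state();L=json.load(open("s.json"));L.append({k:np.array(s[k]).tolist() for k in("joint_pos","tcp_pos","orientation")});json.dump(L,open("s.json","w"));return s
def ik(p,R,x,seed):
    f=lambda j:np.r_[(design(j)@x-p)*10,(Rj(j).inv()*R).as_rotvec()]
    best=None
    for s in [seed]+[np.r_[np.arctan2(p[1],p[0])+da,-.2,-.3,.6,-da*.8,seed[5]] for da in(-.6,0,.6)]:
        r=least_squares(f,np.clip(s,LO+.02,HI-.02),bounds=(LO,HI),max_nfev=60)
        if best is None or r.cost<best.cost-1e-9:best=r
        if best.cost<1e-7:break
    return best.x,np.linalg.norm(f(best.x)[:3])/10,np.degrees(np.linalg.norm(f(best.x)[3:]))
E
python3 - <<'E'
from h import *
x,r=fitx();print(x.round(4),np.abs(r).max())
j=np.array(json.load(open("s.json"))[1]["joint_pos"])
c=np.array([.443,-.260,.045])
for az in(-30,-45,-60,-75,-90,-105):
  for al in(20,30,40,50):
    R=rot(az,al);z=R.apply([0,0,1]);o=[]
    for k in(.019,-.08):
      q,e,ea=ik(c+k*z,R,x,j);o+=[round(e*1000,1),round(ea,1)]
      if k>0:qq=q
    print(az,al,o,qq.round(2))
E
```

```text
[-0.0661  0.186   0.4676  0.4559  0.1094  0.0997  0.3041  0.0238] 0.07479598100098794
-30 20 [np.float64(12.8), np.float64(28.4), np.float64(15.9), np.float64(36.7)] [-0.55 -0.08 -1.03 -0.11  0.04 -0.03]
-30 30 [np.float64(8.7), np.float64(19.4), np.float64(11.1), np.float64(25.6)] [-0.54 -0.08 -1.03 -0.09  0.02 -0.01]
-30 40 [np.float64(4.6), np.float64(10.4), np.float64(6.2), np.float64(14.4)] [-0.54 -0.08 -1.03 -0.07  0.01 -0.01]
-30 50 [np.float64(0.6), np.float64(1.4), np.float64(1.3), np.float64(3.1)] [-0.53 -0.08 -1.03 -0.05  0.01 -0.01]
-45 20 [np.float64(9.2), np.float64(22.2), np.float64(9.8), np.float64(25.3)] [-0.11  0.1  -1.03 -0.23 -0.8   0.57]
-45 30 [np.float64(6.7), np.float64(15.6), np.float64(8.0), np.float64(19.3)] [-0.23  0.   -1.03 -0.14 -0.55  0.44]
-45 40 [np.float64(3.5), np.float64(7.9), np.float64(4.5), np.float64(10.7)] [-0.33 -0.04 -1.03 -0.09 -0.37  0.36]
-45 50 [np.float64(0.0), np.float64(0.0), np.float64(0.3), np.float64(0.8)] [-0.39 -0.06 -1.03 -0.05 -0.25  0.31]
-60 20 [np.float64(4.4), np.float64(11.3), np.float64(3.8), np.float64(10.1)] [-0.03  0.
[... 1041 characters left out ...]
-1.05  1.51]
-90 40 [np.float64(0.0), np.float64(0.0), np.float64(0.0), np.float64(0.0)] [-0.09  0.26 -0.68  0.52 -0.87  1.43]
-90 50 [np.float64(0.0), np.float64(0.0), np.float64(0.0), np.float64(0.0)] [-0.17  0.21 -0.65  0.56 -0.69  1.35]
-105 20 [np.float64(0.0), np.float64(0.0), np.float64(0.0), np.float64(0.0)] [-0.    0.64 -0.36  1.19 -1.14  2.23]
-105 30 [np.float64(0.0), np.float64(0.0), np.float64(0.0), np.float64(0.0)] [-0.04  0.51 -0.42  1.   -1.01  1.99]
-105 40 [np.float64(0.0), np.float64(0.0), np.float64(0.0), np.float64(0.0)] [-0.1   0.41 -0.46  0.89 -0.86  1.82]
-105 50 [np.float64(0.0), np.float64(0.0), np.float64(0.0), np.float64(0.0)] [-0.17  0.34 -0.47  0.84 -0.69  1.69]
```

```bash
sed -i 's/A=np.zeros((3,8));/A=np.zeros((3,9));A[1,8]=1;/; s/\.25,0\])/.32,0,.08])/; s/np.eye(8)/np.eye(9)/' h.py
python3 - <<'E'
from h import *
x,r=fitx();print(x.round(4),np.abs(r).max())
j=np.array(json.load(open("s.json"))[1]["joint_pos"])
c=np.array([.443,-.260,.045])
for az in(-30,-45,-60,-75,-90,-105):
  for al in(10,20,30,40):
    R=rot(az,al);z=R.apply([0,0,1]);o=[]
    for k in(.019,-.08):
      q,e,ea=ik(c+k*z,R,x,j);o+=[round(float(e)*1000,1),round(float(ea),1)]
      if k>0:qq=q
    print(az,al,o,qq.round(2))
E
```

```text
[-0.0341  0.2278  0.4593  0.442   0.065   0.0732  0.3268  0.0194  0.08  ] 5.74618106660707e-06
-30 10 [18.8, 28.2, 11.0, 23.7] [-0.29  1.1  -1.03 -2.2  -0.67 -0.07]
-30 20 [12.5, 27.8, 11.4, 29.9] [-1.03  0.05 -1.03 -0.14  0.56 -0.46]
-30 30 [8.9, 19.1, 11.3, 26.1] [-0.84  0.   -1.03 -0.14  0.26 -0.25]
-30 40 [4.7, 10.3, 6.6, 15.1] [-0.8  -0.   -1.03 -0.13  0.19 -0.22]
-45 10 [9.8, 18.4, 12.4, 30.1] [-0.27  1.09 -1.03 -2.2  -0.74 -0.07]
-45 20 [10.3, 21.5, 11.5, 27.4] [-0.26  0.29 -1.03 -0.59 -0.75  0.39]
-45 30 [7.4, 15.7, 9.2, 21.2] [-0.43  0.11 -1.03 -0.33 -0.43  0.28]
-45 40 [3.8, 8.2, 5.4, 12.3] [-0.55  0.04 -1.03 -0.22 -0.23  0.18]
-60 10 [5.0, 9.3, 5.7, 13.7] [-0.16  0.84 -1.03 -1.7  -1.01  0.12]
-60 20 [4.8, 9.9, 5.0, 12.2] [-0.2   0.43 -1.03 -0.79 -0.92  0.49]
-60 30 [3.1, 6.7, 3.8, 8.9] [-0.29  0.24 -1.03 -0.48 -0.7   0.51]
-60 40 [0.8, 1.7, 1.5, 3.4] [-0.4   0.13 -1.03 -0.32 -0.49  0.46]
-75 10 [0.0, 0.0, 0.0, 0.0] [-0.13  0.67 -0.99 -1.23 -1.14  0.4 ]
-75 20 [0.0, 0.0, 0.0, 0.0] [-0.17  0.46 -0.99 -0.73 -1.03  0.64]
-75 30 [0.0, 0.0, 0.0, 0.0] [-0.22  0.31 -0.96 -0.38 -0.87  0.76]
-75 40 [0.0, 0.0, 0.0, 0.0] [-0.29  0.21 -0.9  -0.1  -0.71  0.8 ]
-90 10 [0.0, 0.0, 0.0, 0.0] [-0.08  0.64 -0.73 -0.24 -1.38  1.12]
-90 20 [0.0, 0.0, 0.0, 0.0] [-0.12  0.52 -0.72  0.02 -1.2   1.24]
-90 30 [0.0, 0.0, 0.0, 0.0] [-0.17  0.41 -0.72  0.16 -1.02  1.25]
-90 40 [0.0, 0.0, 0.0, 0.0] [-0.24  0.33 -0.7   0.28 -0.84  1.21]
-105 10 [0.0, 0.0, 0.0, 0.0] [-0.09  0.83 -0.29  1.21 -1.33  2.35]
-105 20 [0.0, 0.0, 0.0, 0.0] [-0.12  0.68 -0.39  0.88 -1.19  1.97]
-105 30 [0.0, 0.0, 0.0, 0.0] [-0.16  0.56 -0.44  0.74 -1.04  1.77]
-105 40 [0.0, 0.0, 0.0, 0.0] [-0.22  0.46 -0.47  0.69 -0.87  1.63]
```

```bash
cat >> h.py <<'E'
AXT=rot(-90,30).inv().apply([0,0,1])
DISH=np.array([.532,.038,0]);KNOB=np.array([.611,.013,0])
def cuppts(gp,R):
    a=R.apply(AXT);mid=gp-.0075*a;u=np.cross(a,[0,0,1]);u/=np.linalg.norm(u) if np.linalg.norm(u)>1e-6 else 1
    v=np.cross(u,a);th=np.linspace(0,2*np.pi,24)
    c=lambda h,r:mid+a*h+r*(np.outer(np.cos(th),u)+np.outer(np.sin(th),v))
    return a,mid,c(.0375,.030),c(-.0375,.023)
def toolpts(gp,R):
    P=[]
    for sy in(-1,1):
        for yy in(.027,.045):
            for xx in(-.014,.014):
                for zz in(.019,-.02,-.055):P.append([xx,sy*yy,zz])
    for xx in(-.043,0,.043):
        for yy in(-.043,0,.043):
            for zz in(-.054,-.1,-.15):P.append([xx,yy,zz])
    return gp+R.apply(P)
def clear(P):
    d=np.hypot(*(P-DISH)[:,:2].T);k=np.hypot(*(P-KNOB)[:,:2].T);m=P[:,2]-.03
    m=np.where(d<.075,np.minimum(m,P[:,2]-.070),m);m=np.where(k<.05,np.minimum(m,P[:,2]-.112),m);return m.min()
E
python3 - <<'E'
from h import *
x,_=fitx();j0=np.array([-.1,.3,-.7,.2,-.9,0])
print(AXT)
res=[]
for az in range(-100,31,10):
  for al in(0,10,20,30):
    for roll in range(-180,-90,5):
      R=rot(az,al,roll);a=R.apply(AXT);tilt=np.degrees(np.arccos(a[2]))
      if not 123<tilt<128:continue
      _,_,rim,ft=cuppts(np.zeros(3),R);low=rim[rim[:,2].argmin()]
      h=a[:2]/np.hypot(*a[:2]);gp=np.r_[DISH[:2]-.012*h-low[:2],.088-low[2]]
      tp=toolpts(gp,R);cl=clear(np.vstack([tp,gp+rim,gp+ft]))
      z=R.apply([0,0,1]);q,e,ea=ik(gp+.019*z,R,x,j0)
      res.append((e*1000+ea,-cl,az,al,roll,round(tilt),q.round(2),gp.round(3),a.round(2)))
res=[r for r in res if r[0]<.5];res.sort(key=lambda r:r[1])
for r in res[:14]:print(*r[1:])
E
```

```text
[-8.66025404e-01  5.55111512e-17 -5.00000000e-01]
-0.017999999999999988 -100 20 -155 125 [ 0.37  0.85  0.15  1.82 -0.94 -0.08] [0.522 0.021 0.13 ] [ 0.49  0.66 -0.57]
-0.01710902088736864 -90 20 -155 125 [ 0.4   0.76 -0.02  1.61 -1.05 -0.24] [0.525 0.019 0.13 ] [ 0.37  0.74 -0.57]
-0.01710902088736864 -80 20 -155 125 [ 0.42  0.65 -0.19  1.32 -1.15 -0.5 ] [0.528 0.018 0.13 ] [ 0.23  0.79 -0.57]
-0.013497420142825942 -100 20 -160 126 [ 0.37  0.86  0.16  1.82 -0.94 -0.17] [0.524 0.021 0.13 ] [ 0.42  0.69 -0.59]
-0.013497420142825942 -90 20 -160 126 [ 0.4   0.76 -0.01  1.62 -1.05 -0.33] [0.527 0.02  0.13 ] [ 0.3   0.75 -0.59]
-0.010428587341485884 -100 10 -145 128 [ 0.39  0.98  0.22  2.06 -0.98  0.34] [0.52  0.025 0.13 ] [ 0.6   0.52 -0.61]
-0.010428587341485884 -80 10 -145 128 [ 0.45  0.8  -0.12  1.65 -1.24  0.07] [0.525 0.022 0.13 ] [ 0.38  0.69 -0.61]
-0.010428587341485884 -60 10 -145 128 [ 0.47  0.49 -0.64  0.15 -1.39 -1.26] [0.531 0.02  0.13 ] [ 0.12  0.78 -0.61]
-0.010428587341485884 -50 10 -145 128 [ 0.45  0.44 -0.87 -0.68 -1.27 -1.93] [0.534 0.021 0.13 ] [-0.02  0.79 -0.61]
-0.010428587341485884 -40 10 -145 128 [ 0.4   0.42 -1.01 -1.06 -1.07 -2.2 ] [0.537 0.021 0.13 ] [-0.15  0.78 -0.61]
-0.010428587341485857 -70 10 -145 128 [ 0.47  0.66 -0.33  1.18 -1.36 -0.35] [0.528 0.021 0.13 ] [ 0.26  0.75 -0.61]
-0.00996065817196079 -70 20 -155 125 [ 0.44  0.52 -0.4   0.89 -1.21 -0.89] [0.532 0.018 0.13 ] [ 0.09  0.82 -0.57]
-0.00996065817196079 -60 20 -155 125 [ 0.43  0.39 -0.62  0.32 -1.21 -1.39] [0.535 0.018 0.13 ] [-0.05  0.82 -0.57]
-0.00996065817196079 -50 20 -155 125 [ 0.41  0.3  -0.81 -0.2  -1.12 -1.85] [0.539 0.019 0.13 ] [-0.19  0.8  -0.57]
```

```bash
python3 - <<'E'
from h import *
c=np.array([.443,-.260,.045]);R=rot(-90,30);z=R.apply([0,0,1])
plan([(c+[0,0,.07]-.081*z,R,-1),(c-.081*z,R,-1)])
E
```

```text
[[[14.3, -10.9, 25.9], [0.65, -0.29, 0.5], -1], [[28.6, -21.9, 51.8], [1.29, -0.58, 0.99], -1], [[42.9, -32.8, 77.7], [1.94, -0.87, 1.49], -1], [[57.2, -43.7, 103.6], [2.59, -1.16, 1.98], -1], [[71.5, -54.6, 129.5], [3.23, -1.45, 2.48], -1]]
[[[30.3, -0.0, 17.5], [0.0, -0.0, 0.0], -1], [[60.6, -0.0, 35.0], [0.0, -0.0, 0.0], -1]]
```

move_arm --targets '[[[14, -11, 26], [0.65, -0.29, 0.5], -1], [[29, -22, 52], [1.29, -0.58, 0.99], -1], [[43, -33, 78], [1.94, -0.87, 1.49], -1], [[57, -44, 104], [2.59, -1.16, 1.98], -1], [[72, -55, 130], [3.23, -1.45, 2.48], -1]]'

```text
clock: 4.82
tcp_pos: [0.4432, -0.1907, 0.1531]
orientation: [0.354, 0.612, 0.612, -0.353]
wrist_force: [0.9, 0.0, 0.1]
finger_gap: 0.0853
grip_force: 0.0
```

move_arm --targets '[[[30, 0, 18], [0, 0, 0], -1], [[61, 0, 35], [0, 0, 0], -1], [[61, 0, 35], [0, 0, 0], -1]]'

```text
clock: 5.2
tcp_pos: [0.4408, -0.191, 0.0811]
orientation: [0.351, 0.61, 0.615, -0.355]
wrist_force: [-0.6, 0.2, 0.7]
finger_gap: 0.0853
grip_force: 0.0
```

```bash
python3 - <<'E'
from h import *
s=add();print(s["clock"],s["joint_pos"].round(2),s["tcp_pos"].round(4));x,r=fitx();print(np.abs(r).max())
p,p2=wext();save(p,"w2.png")
for t in ["cup_mid","cup"]:
    print(t,[(np.round(d["centre"],3).tolist(),round(d["confidence"],2),proj(p2,d["centre"]).tolist()) for d in env.landmark_of(t,p)][:4])
c=np.array([.443,-.260,.045]);R=rot(-90,30);z=R.apply([0,0,1])
plan([(c+.019*z,R,-1)])
q,e,ea=ik(c+.019*z,R,x,s["joint_pos"]);print(q.round(2),e,ea)
E
```

```text
5.2 [ 0.03  0.39 -0.66  0.57 -1.04  1.62] [ 0.4408 -0.191   0.0811]
1.0196487617242234e-05
cup_mid [([0.441, -0.262, 0.037], 0.84, [321.0, 239.0]), ([0.404, -0.144, -0.002], 0.71, [236.0, 81.0]), ([0.509, -0.349, 0.04], 0.64, [392.0, 266.0])]
cup [([0.44, -0.258, 0.005], 0.78, [320.0, 195.0]), ([0.512, -0.346, 0.004], 0.55, [394.0, 228.0]), ([0.405, -0.14, -0.003], 0.3, [237.0, 72.0])]
[[[0.1, -0.1, 48.9], [0.0, -0.0, -0.0], -1], [[0.2, -0.2, 97.7], [0.01, -0.01, -0.0], -1]]
[-0.17  0.43 -0.82  0.04 -1.02  1.25] 5.4996490059190425e-12 5.48178472545389e-09
```

View pics/w2.png

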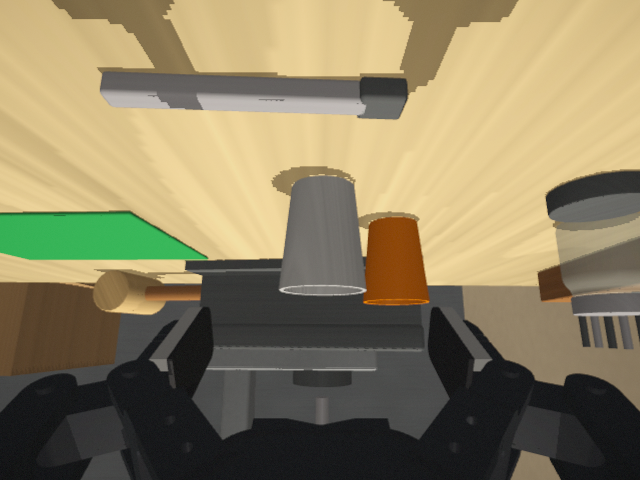

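The cup is centred between the fingers at about (321,239), with the orange look-alike to the right and behind at (395,260). I'll advance and close.

move_arm --targets '[[[0, -1, 35], [0, 0, 0], -1], [[0, -2, 70], [0, 0, 0], -1], [[0, -2, 98], [0, 0, 0], -1], [[0, -2, 98], [0, 0, 0], -1], [[0, -2, 98], [0, 0, 0], 0]]'

```text
clock: 5.98
tcp_pos: [0.4406, -0.2776, 0.0356]
orientation: [0.353, 0.613, 0.612, -0.353]
wrist_force: [-0.3, -0.6, -0.3]
finger_gap: 0.0698
grip_force: 0.0
```

move_arm --targets '[[[0, 0, 0], [0, 0, 0], 0.4], [[0, 0, 0], [0, 0, 0], 0.8], [[0, 0, 0], [0, 0, 0], 1], [[0, 0, 0], [0, 0, 0], 1], [[0, 0, 0], [0, 0, 0], 1]]' --squeeze 45

```text
clock: 6.6
tcp_pos: [0.4413, -0.2776, 0.036]
orientation: [0.354, 0.613, 0.612, -0.353]
wrist_force: [-0.6, 2.3, 7.6]
finger_gap: 0.0527
grip_force: 45.4
```

```bash
python3 - <<'E'
from h import *
s=add();print(s["clock"],s["joint_pos"].round(2),s["tcp_pos"].round(4),s["finger_gap"],s["grip_force"],s["wrist_force"])
q=s["orientation"];print(Ro.from_quat([q[1],q[2],q[3],q[0]]).apply([0,0,1]).round(3))
R=rot(-90,30);print((R.inv().apply([0,0,.1])*1000).round())
E
```

```text
6.6 [-0.17  0.42 -0.83  0.03 -1.02  1.24] [ 0.4413 -0.2776  0.036 ] 0.05271327692428346 45.3534376504831 [-0.56225769  2.34578119  7.61179997]
[ 0.    -0.866 -0.499]
[-87.   0. -50.]
```

```bash
cat > pour.py <<'E'
from h import *
x,_=fitx();s=env.get_state();q0=s["joint_pos"]
P0=s["tcp_pos"]
OFF=np.array([0,0,0])
def pin(t,zl=.092,back=.012,al1=8,r1=-140):
    R=rot(-90,30-(30-al1)*t,r1*t);a,mid,rim,ft=cuppts(np.zeros(3),R);low=rim[rim[:,2].argmin()]
    h=a[:2]/max(np.hypot(*a[:2]),1e-6);gp=np.r_[DISH[:2]-back*h-low[:2],zl-low[2]]
    cl=clear(np.vstack([toolpts(gp,R),gp+rim,gp+ft]))
    return gp+R.apply([0,0,.019]),R,np.degrees(np.arccos(a[2])),cl,a
E
python3 - <<'E'
from pour import *
q=q0
p5,R5,*_=pin(.35)
R=rot(-90,30)
W=[(P0+[0,0,.12],R),(np.r_[(P0+p5)[:2]/2,P0[2]+.15],R)]
p=p5+[0,0,.03]
for t in [0,.35,.5,.6,.7,.8,.9,1]:
    pp,RR,ti,cl,a=pin(max(t,.001)); 
    if t==0:pp=p5+[0,0,.03];RR=R
    W.append((pp,RR));print(t,pp.round(3),round(ti),round(cl,3),a.round(2))
for p,R_ in W:
    q,e,ea=ik(p,R_,x,q);print(q.round(2),round(e*1000,1),round(ea,1))
plan([(p,R_,1) for p,R_ in W[:4]],(P0,rot(-90,30)))
E
```

```text
0 [ 0.482 -0.001  0.114] 0 -0.053 [0. 0. 1.]
0.35 [ 0.482 -0.001  0.084] 44 -0.027 [0.65 0.25 0.72]
0.5 [ 0.486 -0.004  0.099] 64 -0.015 [0.81 0.38 0.44]
0.6 [ 0.49  -0.004  0.109] 77 -0.006 [0.86 0.45 0.23]
0.7 [ 0.497 -0.004  0.117] 89 0.002 [0.86 0.51 0.01]
0.8 [ 0.504 -0.002  0.123] 102 0.008 [ 0.8   0.56 -0.21]
0.9 [0.513 0.    0.128] 114 0.012 [ 0.7   0.58 -0.41]
1 [0.521 0.004 0.131] 126 0.011 [ 0.56  0.59 -0.59]
[-0.17  0.19 -0.72  0.38 -1.02  1.24] 0.0 0.0
[ 0.14  0.33 -0.41  1.06 -1.03  1.84] 0.0 0.0
[ 0.39  0.63 -0.18  1.34 -0.93  2.25] 0.0 0.0
[ 0.42  0.79 -0.13  1.44 -1.01  1.58] 0.0 0.0
[ 0.42  0.82 -0.09  1.53 -1.04  1.29] 0.0 0.0
[ 0.42  0.85 -0.05  1.6  -1.06  1.1 ] 0.0 0.0
[ 0.42  0.89 -0.01  1.68 -1.08  0.92] 0.0 0.0
[ 0.43  0.93  0.03  1.76 -1.1   0.75] 0.0 0.0
[ 0.43  0.97  0.08  1.84 -1.11  0.57] 0.0 0.0
[ 0.43  1.02  0.13  1.93 -1.12  0.4 ] 0.0 0.0
[[[-34.6, 0.0, -20.0], [0.0, 0.0, 0.0], 1], [[-69.3, 0.0, -40.0], [0.0, 0.0, 0.0], 1], [[-103.9, 0.0, -60.0], [0.0, 0.0, 0.0], 1], [[-89.5, 6.8, -105.0], [0.0, 0.0, 0.0], 1], [[-75.1, 13.5, -149.9], [0.0, 0.0, 0.0], 1]]
[[[14.4, 6.8, -45.0], [0.0, 0.0, 0.0], 1], [[58.2, 13.5, -73.0], [0.0, 0.0, 0.0], 1], [[102.0, 20.3, -101.0], [0.0, 0.0, 0.0], 1], [[145.8, 27.1, -129.0], [0.0, 0.0, 0.0], 1], [[150.1, 27.1, -126.5], [0.05, -0.12, -0.82], 1]]
[[[4.3, 0.6, 2.4], [0.05, -0.12, -0.82], 1], [[8.7, 1.3, 4.8], [0.11, -0.24, -1.63], 1], [[13.0, 1.9, 7.2], [0.16, -0.36, -2.45], 1], [[17.3, 2.6, 9.6], [0.22, -0.48, -3.26], 1], [[21.7, 3.2, 12.0], [0.27, -0.6, -4.08], 1]]
```

```bash
cat >> pour.py <<'E'
def way(t):
    p,R,ti,cl,a=pin(t,back=.018); dz=max(0,.012-cl); return p+[0,0,dz],R,ti
R0=rot(-90,30);p5=way(.35)[0]
W=[(P0+[0,0,.12],R0,1),(np.r_[(P0+p5)[:2]/2,.17],R0,1),(p5+[0,0,.02],R0,1)]
E
python3 - <<'E'
from pour import *
V=[]
for t in [.35,.45,.55]+list(np.arange(.6,1.01,.033)):
    p,R,ti=way(t);V.append((p,R,1));print(round(t,2),p.round(3),round(ti))
print('A');plan(W,(P0,R0));print('B');plan(V,(W[-1][0],R0))
E
```

```text
0.35 [ 0.476 -0.003  0.122] 44
0.45 [ 0.478 -0.005  0.126] 57
0.55 [ 0.482 -0.007  0.127] 70
0.6 [ 0.485 -0.007  0.126] 77
0.63 [ 0.487 -0.007  0.126] 81
0.67 [ 0.489 -0.007  0.126] 85
0.7 [ 0.492 -0.007  0.127] 89
0.73 [ 0.494 -0.007  0.128] 94
0.77 [ 0.497 -0.006  0.128] 98
0.8 [ 0.499 -0.006  0.128] 102
0.83 [ 0.502 -0.005  0.128] 106
0.86 [ 0.505 -0.004  0.127] 110
0.9 [ 0.508 -0.003  0.128] 114
0.93 [ 0.511 -0.002  0.13 ] 118
0.96 [ 0.513 -0.001  0.131] 122
1.0 [ 0.516 -0.     0.132] 126
A
[[[-34.6, 0.0, -20.0], [0.0, 0.0, 0.0], 1], [[-69.3, 0.0, -40.0], [0.0, 0.0, 0.0], 1], [[-103.9, 0.0, -60.0], [0.0, 0.0, 0.0], 1], [[-85.1, 5.8, -102.0], [0.0, 0.0, 0.0], 1], [[-66.2, 11.7, -144.0], [0.0, 0.0, 0.0], 1]]
[[[18.9, 5.8, -42.0], [0.0, 0.0, 0.0], 1], [[49.9, 11.7, -77.0], [0.0, 0.0, 0.0], 1], [[80.9, 17.5, -111.9], [0.0, 0.0, 0.0], 1], [[111.9, 23.3, -146.9], [0.0, 0.0, 0.0], 1]]
B
[[[2.9, -0.0, 1.7], [0.05, -0.12, -0.82], 1], [[5.8, -0.0, 3.3], [0.11, -0.24, -1.63], 1], [[8.7, -0.0, 5.0], [0.16, -0.36, -2.45], 1], [[11.5, -0.0, 6.7], [0.22, -0.48, -3.26], 1], [[14.4, -0.0, 8.3], [0.27, -0.6, -4.08], 1]]
[[[2.3, 2.0, 1.3], [0.05, -0.12, -0.82], 1], [[-0.0, 1.3, 1.7], [0.15, -0.19, -1.51], 1], [[-2.4, 0.7, 2.1], [0.24, -0.25, -2.21], 1], [[-4.3, 1.7, 2.6], [0.36, -0.29, -2.91], 1], [[-6.2, 2.7, 3.0], [0.47, -0.34, -3.61], 1]]
[[[-2.6, 1.0, 0.5], [0.11, -0.02, -0.7], 1], [[-4.4, 2.0, 0.7], [0.18, -0.02, -1.16], 1], [[-6.6, 2.0, 0.5], [0.26, -0.02, -1.62], 1], [[-9.1, 1.8, 0.1], [0.33, -0.01, -2.09], 1], [[-11.6, 1.9, -0.4], [0.4, -0.0, -2.55], 1]]
[[[-2.5, -0.7, -0.5], [0.07, 0.02, -0.46], 1], [[-5.1, -1.2, -1.0], [0.14, 0.04, -0.92], 1], [[-7.9, -1.3, -1.6], [0.21, 0.07, -1.39], 1], [[-10.8, -1.2, -2.2], [0.27, 0.11, -1.85], 1], [[-13.4, -2.7, -3.3], [0.33, 0.15, -2.31], 1]]
[[[-1.6, -2.7, -1.2], [0.06, 0.04, -0.46], 1], [[-3.3, -5.2, -2.5], [0.11, 0.09, -0.92], 1], [[-5.2, -7.4, -3.7], [0.16, 0.15, -1.39], 1]]
```

move_arm --targets '[[[-15, 0, -9], [0, 0, 0], 1], [[-45, 0, -26], [0, 0, 0], 1], [[-75, 0, -43], [0, 0, 0], 1], [[-104, 0, -60], [0, 0, 0], 1], [[-104, 0, -60], [0, 0, 0], 1]]'

```text
clock: 7.22
tcp_pos: [0.4418, -0.2777, 0.1569]
orientation: [0.355, 0.614, 0.612, -0.352]
wrist_force: [1.5, 0.4, -1.7]
finger_gap: 0.053
grip_force: 47.3
```

move_arm --targets '[[[10, 3, -21], [0, 0, 0], 1], [[28, 9, -63], [0, 0, 0], 1], [[47, 15, -105], [0, 0, 0], 1], [[72, 20, -140], [0, 0, 0], 1], [[94, 25, -168], [0, 0, 0], 1]]'

```text
clock: 7.85
tcp_pos: [0.465, -0.0837, 0.1556]
orientation: [0.352, 0.613, 0.613, -0.354]
wrist_force: [0.1, -0.2, -2.7]
finger_gap: 0.0533
grip_force: 47.6
```

move_arm --targets '[[[28, 5, -31], [0, 0, 0], 1], [[56, 10, -63], [0, 0, 0], 1], [[56, 10, -63], [0, 0, 0], 1]]'

```text
clock: 8.22
tcp_pos: [0.4754, -0.0005, 0.1374]
orientation: [0.352, 0.611, 0.614, -0.354]
wrist_force: [-0.4, -0.1, -1.9]
finger_gap: 0.0532
grip_force: 47.6
```

```bash
python3 - <<'E'
from h import *
s=add();print(s["clock"],s["joint_pos"].round(2),s["tcp_pos"].round(4),s["finger_gap"],s["grip_force"],s["wrist_force"])
p=env.read_camera("top");save(p,"t2.png",(230,150,470,350),3)
for t in ["cup_mid","dish_in","knob_mid"]:
    print(t,[(np.round(d["centre"],3).tolist(),round(d["confidence"],2)) for d in env.landmark_of(t,p)][:4])
E
```

```text
8.225 [ 0.39  0.6  -0.17  1.39 -0.93  2.25] [ 0.4754 -0.0005  0.1374] 0.05321642729291407 47.63006723835133 [-0.42247635 -0.06828456 -1.94376931]
cup_mid [([0.477, 0.016, 0.139], 0.69), ([0.509, -0.35, 0.035], 0.59), ([0.475, 0.006, 0.124], 0.56)]
dish_in [([0.533, 0.035, 0.027], 0.71)]
knob_mid [([0.61, 0.01, 0.098], 0.67)]
```

View pics/t2.png

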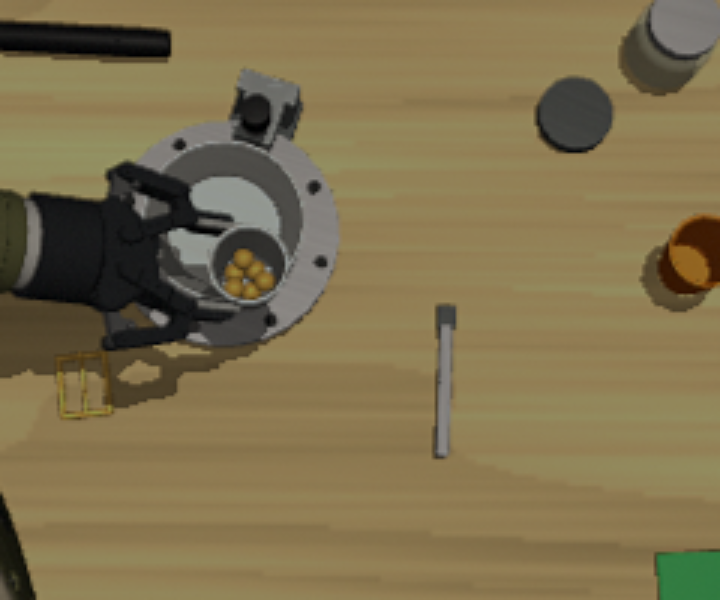

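The picture shows the cup upright in the fingers at crop (248,265) with all the balls in it, over the near edge of the dish. Now the pour.

move_arm --targets '[[[3, 0, 2], [0.05, -0.12, -0.82], 1], [[6, 0, 3], [0.11, -0.24, -1.63], 1], [[9, 0, 5], [0.16, -0.36, -2.45], 1], [[12, 0, 7], [0.22, -0.48, -3.26], 1], [[14, 0, 8], [0.27, -0.6, -4.08], 1]]'

```text
clock: 9.05
tcp_pos: [0.4751, -0.0043, 0.1245]
orientation: [0.223, 0.35, 0.76, -0.5]
wrist_force: [-0.7, 0.2, -2.4]
finger_gap: 0.0529
grip_force: 47.7
```

move_arm --targets '[[[2, 2, 1], [0.05, -0.12, -0.82], 1], [[0, 1, 2], [0.15, -0.19, -1.51], 1], [[-2, 1, 2], [0.24, -0.25, -2.21], 1], [[-4, 2, 3], [0.36, -0.29, -2.91], 1], [[-6, 3, 3], [0.47, -0.34, -3.61], 1]]'

```text
clock: 9.68
tcp_pos: [0.4814, -0.0082, 0.1258]
orientation: [0.065, 0.091, 0.804, -0.584]
wrist_force: [-0.4, -0.1, -1.8]
finger_gap: 0.0532
grip_force: 47.8
```

move_arm --targets '[[[-3, 1, 1], [0.11, -0.02, -0.7], 1], [[-4, 2, 1], [0.18, -0.02, -1.16], 1], [[-7, 2, 1], [0.26, -0.02, -1.62], 1], [[-9, 2, 0], [0.33, -0.01, -2.09], 1], [[-12, 2, 0], [0.4, 0, -2.55], 1]]'

```text
clock: 10.3
tcp_pos: [0.4936, -0.0083, 0.1266]
orientation: [-0.069, -0.085, 0.783, -0.612]
wrist_force: [0.2, -0.2, -1.8]
finger_gap: 0.0529
grip_force: 47.8
```

move_arm --targets '[[[-3, -1, -1], [0.07, 0.02, -0.46], 1], [[-5, -1, -1], [0.14, 0.04, -0.92], 1], [[-8, -1, -2], [0.21, 0.07, -1.39], 1], [[-11, -1, -2], [0.27, 0.11, -1.85], 1], [[-13, -3, -3], [0.33, 0.15, -2.31], 1]]'

```text
clock: 10.92
tcp_pos: [0.507, -0.0056, 0.1273]
orientation: [-0.197, -0.235, 0.732, -0.609]
wrist_force: [-0.1, -0.2, -1.3]
finger_gap: 0.0534
grip_force: 47.7
```

move_arm --targets '[[[-2, -3, -1], [0.06, 0.04, -0.46], 1], [[-3, -5, -3], [0.11, 0.09, -0.92], 1], [[-5, -7, -4], [0.16, 0.15, -1.39], 1], [[-5, -7, -4], [0.16, 0.15, -1.39], 1], [[-5, -7, -4], [0.16, 0.15, -1.39], 1]]'

```text
clock: 11.55
tcp_pos: [0.5151, -0.0015, 0.1306]
orientation: [-0.275, -0.315, 0.687, -0.594]
wrist_force: [0.3, 0.4, -0.4]
finger_gap: 0.0533
grip_force: 47.7
```

```bash
python3 - <<'E'
from h import *
s=add();print(s["clock"],s["joint_pos"].round(2),s["tcp_pos"].round(4),s["finger_gap"],s["grip_force"],s["wrist_force"])
p=env.read_camera("top");c=env.read_camera("scene")
a=cv2.resize(p["pixels"][150:270,250:370],(400,400));b=cv2.resize(c["pixels"][200:320,255:375],(400,400))
cv2.imwrite("pics/b1.png",np.hstack([a,b])[:,:,::-1])
for q in(p,c):
  print([(np.round(d["centre"],3).tolist(),round(d["confidence"],2)) for d in env.spot_in("ball0",q)][:9])
E
```

```text
11.55 [ 0.43  1.01  0.1   1.9  -1.12  0.4 ] [ 0.5151 -0.0015  0.1306] 0.05331918071545248 47.73495083965827 [ 0.34189164  0.36511259 -0.44180434]
[]
[]
```

View pics/b1.png

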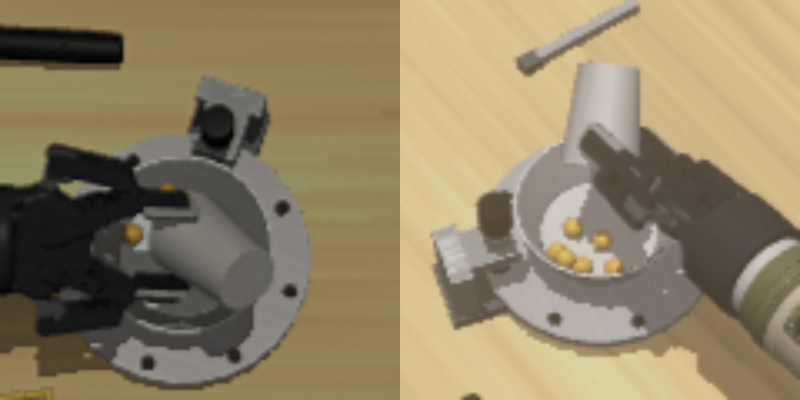

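The scene view shows six balls in the dish, at crop (572,227), (601,240), (613,266), (583,264), (567,257) and (557,252). I'll take the cup back.

```bash
python3 - <<'E'
from h import *
R0=rot(-90,30);P0=np.array([.4413,-.2776,.036]);s=env.get_state()
R1=rot(-90,8,-140)
plan([(s["tcp_pos"]+[-.01,-.005,.025],R1,1),([.475,-.01,.17],R0,1),([.465,-.1,.17],R0,1),(P0+[0,0,.12],R0,1),(P0+[0,0,.004],R0,1)],(s["tcp_pos"],R1))
E
```

```text
[[[25.9, -8.7, 1.5], [0.0, 0.0, 0.0], 1], [[28.0, -7.8, 1.6], [-0.18, 0.07, 0.92], 1], [[30.0, -6.9, 1.7], [-0.36, 0.13, 1.84], 1], [[32.1, -6.0, 1.9], [-0.54, 0.2, 2.76], 1], [[34.1, -5.1, 2.0], [-0.71, 0.26, 3.68], 1]]
[[[2.2, -0.5, 0.3], [-0.18, 0.07, 0.92], 1], [[4.3, -1.0, 0.5], [-0.36, 0.13, 1.84], 1], [[6.5, -1.6, 0.8], [-0.54, 0.2, 2.76], 1], [[8.7, -2.1, 1.0], [-0.71, 0.26, 3.68], 1], [[10.8, -2.6, 1.3], [-0.89, 0.33, 4.59], 1]]
[[[1.1, -1.9, 0.1], [-0.18, 0.07, 0.92], 1], [[2.2, -3.9, 0.3], [-0.36, 0.13, 1.84], 1], [[3.3, -5.8, 0.4], [-0.54, 0.2, 2.76], 1], [[4.4, -7.8, 0.6], [-0.71, 0.26, 3.68], 1], [[5.5, -9.7, 0.7], [-0.89, 0.33, 4.59], 1]]
[[[-0.6, -2.1, -0.2], [-0.18, 0.07, 0.92], 1], [[-21.7, -9.4, 39.2], [-0.18, 0.07, 0.92], 1], [[-42.8, -16.7, 78.6], [-0.18, 0.07, 0.92], 1], [[-60.4, -24.3, 119.3], [-0.18, 0.07, 0.92], 1], [[-78.0, -31.9, 159.9], [-0.18, 0.07, 0.92], 1]]
[[[-19.2, -5.9, 40.2], [0.0, 0.0, 0.0], 1], [[-38.3, -11.9, 80.4], [0.0, 0.0, 0.0], 1], [[-4.9, -11.9, 99.7], [0.0, 0.0, 0.0], 1], [[28.6, -11.9, 119.1], [0.0, 0.0, 0.0], 1], [[62.1, -11.9, 138.4], [0.0, 0.0, 0.0], 1]]
```

move_arm --targets '[[[26, -9, 2], [0, 0, 0], 1], [[28, -8, 2], [-0.18, 0.07, 0.92], 1], [[30, -7, 2], [-0.36, 0.13, 1.84], 1], [[32, -6, 2], [-0.54, 0.2, 2.76], 1], [[34, -5, 2], [-0.71, 0.26, 3.68], 1]]'

```text
clock: 12.38
tcp_pos: [0.4969, -0.0069, 0.1588]
orientation: [-0.106, -0.05, 0.78, -0.614]
wrist_force: [0.8, -0.2, -0.6]
finger_gap: 0.0531
grip_force: 47.7
```

move_arm --targets '[[[2, -1, 0], [-0.18, 0.07, 0.92], 1], [[4, -1, 1], [-0.36, 0.13, 1.84], 1], [[7, -2, 1], [-0.54, 0.2, 2.76], 1], [[9, -2, 1], [-0.71, 0.26, 3.68], 1], [[11, -3, 1], [-0.89, 0.33, 4.59], 1]]'

```text
clock: 13.0
tcp_pos: [0.4866, -0.008, 0.164]
orientation: [0.116, 0.283, 0.779, -0.547]
wrist_force: [0.1, -1.1, -0.5]
finger_gap: 0.0531
grip_force: 47.7
```

move_arm --targets '[[[1, -2, 0], [-0.18, 0.07, 0.92], 1], [[2, -4, 0], [-0.36, 0.13, 1.84], 1], [[3, -6, 0], [-0.54, 0.2, 2.76], 1], [[4, -8, 1], [-0.71, 0.26, 3.68], 1], [[6, -10, 1], [-0.89, 0.33, 4.59], 1]]'

```text
clock: 13.62
tcp_pos: [0.4758, -0.0096, 0.1688]
orientation: [0.319, 0.57, 0.649, -0.39]
wrist_force: [-0.4, 0.1, -0.8]
finger_gap: 0.0531
grip_force: 47.7
```

move_arm --targets '[[[-1, -2, 0], [-0.18, 0.07, 0.92], 1], [[-22, -9, 39], [-0.18, 0.07, 0.92], 1], [[-43, -17, 79], [-0.18, 0.07, 0.92], 1], [[-60, -24, 119], [-0.18, 0.07, 0.92], 1], [[-78, -32, 160], [-0.18, 0.07, 0.92], 1]]'

```text
clock: 14.25
tcp_pos: [0.4509, -0.1898, 0.1618]
orientation: [0.353, 0.615, 0.611, -0.351]
wrist_force: [0.4, 0.6, -1.9]
finger_gap: 0.0531
grip_force: 47.6
```

move_arm --targets '[[[-19, -6, 40], [0, 0, 0], 1], [[-19, -6, 40], [0, 0, 0], 1], [[-19, -6, 40], [0, 0, 0], 1]]'

```text
clock: 14.62
tcp_pos: [0.4447, -0.2326, 0.1581]
orientation: [0.353, 0.616, 0.611, -0.351]
wrist_force: [0.2, -0.7, -1.2]
finger_gap: 0.0529
grip_force: 47.7
```

```bash
python3 - <<'E'
from h import *
s=add();print(s["clock"],s["joint_pos"].round(2),s["tcp_pos"].round(4),s["finger_gap"],s["grip_force"],s["wrist_force"])
R0=rot(-90,30);P0=np.array([.4413,-.2776,.036])
plan([(P0+[0,0,.05],R0,1),(P0+[0,0,.004],R0,1)])
p=env.read_camera("scene")
print([(np.round(d["centre"],3).tolist(),round(d["confidence"],2)) for d in env.landmark_of("ball0",p)][:9])
cv2.imwrite("pics/b2.png",cv2.resize(p["pixels"][200:320,255:375],(500,500))[:,:,::-1])
E
```

```text
14.625 [-0.07  0.23 -0.64  0.59 -1.04  1.44] [ 0.4447 -0.2326  0.1581] 0.05288906298762609 47.731695788679644 [ 0.18980199 -0.65134747 -1.1501849 ]
[[[19.8, -1.8, 37.6], [-0.0, -0.01, -0.02], 1], [[39.6, -3.6, 75.2], [-0.01, -0.03, -0.04], 1], [[79.3, -3.9, 98.4], [-0.01, -0.03, -0.04], 1]]
[([0.55, 0.027, 0.039], 0.57), ([0.566, 0.059, 0.034], 0.43), ([0.549, 0.077, 0.034], 0.4), ([0.576, 0.05, 0.048], 0.39)]
```

move_arm --targets '[[[20, -2, 38], [0, -0.01, -0.02], 1], [[40, -4, 75], [0, -0.03, -0.04], 1], [[60, -4, 87], [0, -0.03, -0.04], 1], [[79, -4, 98], [0, -0.03, -0.04], 1], [[79, -4, 98], [0, -0.03, -0.04], 1]]'

```text
clock: 15.35
tcp_pos: [0.4415, -0.2765, 0.0386]
orientation: [0.353, 0.611, 0.613, -0.355]
wrist_force: [-0.7, -0.7, -0.5]
finger_gap: 0.053
grip_force: 47.7
```

```bash
python3 - <<'E'
from h import *
s=add();print(s["clock"],s["tcp_pos"].round(4),s["wrist_force"])
q=s["orientation"];R=Ro.from_quat([q[1],q[2],q[3],q[0]]);print(np.degrees((R.inv()*rot(-90,30)).as_rotvec()))
p=env.read_camera("scene");save(p,"s3.png",(190,140,390,300),4)
print([(np.round(d["centre"],3).tolist(),round(d["confidence"],2)) for d in env.landmark_of("cup",p)][:9])
E
```

```text
15.35 [ 0.4415 -0.2765  0.0386] [-0.73263399 -0.71092446 -0.51551854]
[-0.04786888 -0.00237769  0.23657163]
[([0.446, -0.257, 0.007], 0.76), ([0.51, -0.343, -0.002], 0.6)]
```

View pics/s3.png

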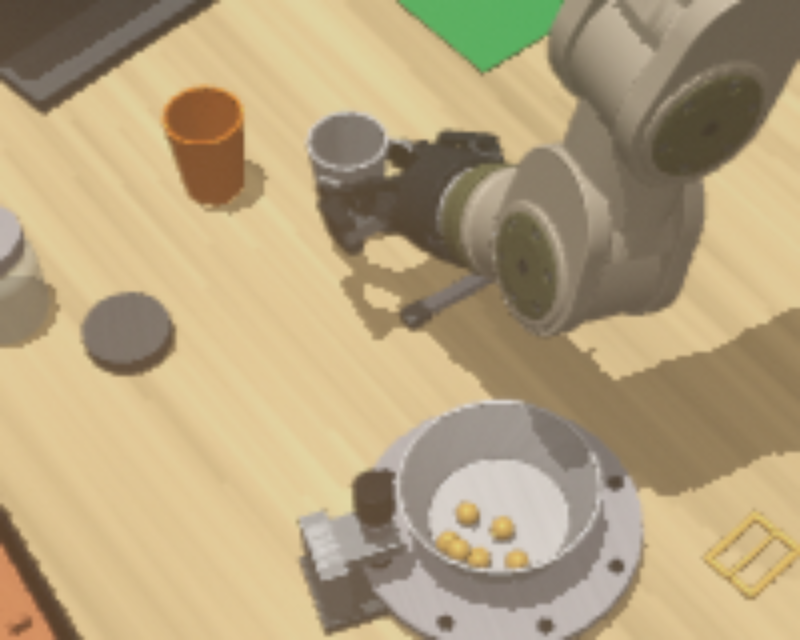

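Six balls are visible in the dish, around (440–520, 510–565), and the cup is upright just above the bench. I'll lower it, release and retreat.

move_arm --targets '[[[0.9, 0, 0.5], [0, 0, 0], 1], [[1.7, 0, 1], [0, 0, 0], 1], [[2.6, 0, 1.5], [0, 0, 0], 1], [[2.6, 0, 1.5], [0, 0, 0], 1]]'

```text
clock: 15.95
tcp_pos: [0.4419, -0.2776, 0.0375]
orientation: [0.354, 0.612, 0.612, -0.354]
wrist_force: [0.3, -0.7, -0.5]
finger_gap: 0.0529
grip_force: 47.7
```

move_arm --targets '[[[0, 0, 0], [0, 0, 0], 0.2], [[0, 0, 0], [0, 0, 0], 0], [[0, 0, 0], [0, 0, 0], -0.5], [[0, 0, 0], [0, 0, 0], -1], [[0, 0, 0], [0, 0, 0], -1]]'

```text
clock: 16.58
tcp_pos: [0.442, -0.2776, 0.0374]
orientation: [0.354, 0.612, 0.612, -0.354]
wrist_force: [-0.4, -1.1, 0.7]
finger_gap: 0.0853
grip_force: 0.0
```

move_arm --targets '[[[0, 0, -10], [0, 0, 0], -1], [[0, 0, -30], [0, 0, 0], -1], [[0, 0, -60], [0, 0, 0], -1], [[0, 0, -100], [0, 0, 0], -1], [[-30, 0, -120], [0, 0, 0], -1]]'

```text
clock: 17.2
tcp_pos: [0.4419, -0.187, 0.1232]
orientation: [0.353, 0.611, 0.613, -0.354]
wrist_force: [1.4, 0.4, -0.6]
finger_gap: 0.085
grip_force: 0.0
```

```bash
python3 - <<'E'
from h import *
s=add();print(s["clock"],s["joint_pos"].round(2),s["tcp_pos"].round(4),s["finger_gap"],s["wrist_force"])
p=env.read_camera("scene");save(p,"s4.png",(190,140,390,300),4);t=env.read_camera("top")
for q in(p,t):
  for n in("cup","cup_mid","knob_mid","dish_in"):print(n,[(np.round(d["centre"],3).tolist(),round(d["confidence"],2)) for d in env.landmark_of(n,q)][:3])
x,r=fitx();print(np.abs(r).max())
KN=np.array([.611,.0125,.100]);j=s["joint_pos"]
for az in range(-120,121,20):
  for al in (0,15,30,45):
    o=[]
    R=rot(az,al);z=R.apply([0,0,1]);q,e,ea=ik(KN+.019*z,R,x,j);q2,e2,ea2=ik(KN+[0,0,.025]+.019*z,R,x,q)
    gp=KN;tp=toolpts(gp,R);d=np.hypot(*(tp-DISH)[:,:2].T);c=(tp[d<.07][:,2]-.07).min() if (d<.07).any() else 9
    if e+e2<1e-3:print(az,al,q.round(2),q2.round(2),round(c,3),round(tp[:,2].min(),3))
E
```

```text
17.2 [ 0.04  0.33 -0.61  0.69 -1.05  1.64] [ 0.4419 -0.187   0.1232] 0.08499739563395696 [ 1.39665187  0.38997177 -0.64881914]
cup [([0.446, -0.257, -0.002], 0.81), ([0.511, -0.345, -0.0], 0.63)]
cup_mid [([0.446, -0.262, 0.04], 0.94), ([0.507, -0.346, 0.04], 0.94)]
knob_mid [([0.611, 0.015, 0.1], 0.64), ([0.329, 0.356, 0.097], 0.51), ([0.613, 0.013, 0.022], 0.44)]
dish_in [([0.536, 0.041, 0.029], 0.78), ([0.245, 0.353, 0.029], 0.6)]
cup [([0.444, -0.257, 0.002], 0.69), ([0.509, -0.347, 0.002], 0.64)]
cup_mid [([0.508, -0.347, 0.033], 0.75), ([0.446, -0.26, 0.035], 0.65), ([0.564, 0.059, 0.037], 0.32)]
knob_mid [([0.328, 0.351, 0.096], 0.63), ([0.61, 0.012, 0.095], 0.59)]
dish_in [([0.536, 0.036, 0.025], 0.78), ([0.611, 0.01, 0.095], 0.57)]
5.81658720988365e-06
-120 30 [ 0.21  1.19  0.85  2.1  -0.7   2.64] [ 0.21  1.17  0.88  2.14 -0.7   2.64] 0.008 0.078
-120 45 [ 0.17  0.94  0.55  1.75 -0.58  2.43] [ 0.17  0.92  0.58  1.8  -0.58  2.43] 0.007 0.077
-100 15 [ 0.32  1.17  0.57  2.03 -1.01  2.7 ] [ 0.32  1.15  0.58  2.06 -1.01  2.7 ] 0.002 0.072
-100 30 [ 0.28  0.94  0.37  1.66 -0.89  
[... 2189 characters left out ...]
  0.12  1.74  1.08 -2.61] 0.012 0.072
80 30 [-0.55  0.75 -0.01  1.37  0.94 -2.23] [-0.55  0.72  0.    1.42  0.94 -2.23] 0.008 0.078
80 45 [-0.47  0.59 -0.09  1.18  0.74 -1.98] [-0.47  0.56 -0.06  1.23  0.74 -1.98] 0.007 0.077
100 15 [-0.51  1.18  0.56  2.12  0.84 -2.84] [-0.51  1.15  0.56  2.15  0.84 -2.84] 0.012 0.072
100 30 [-0.48  0.97  0.39  1.8   0.76 -2.56] [-0.48  0.94  0.41  1.84  0.76 -2.56] 0.008 0.078
100 45 [-0.42  0.78  0.24  1.54  0.63 -2.33] [-0.42  0.76  0.26  1.59  0.63 -2.33] 0.007 0.077
120 30 [-0.39  1.19  0.84  2.16  0.56 -2.77] [-0.39  1.17  0.86  2.2   0.56 -2.77] 0.008 0.078
120 45 [-0.35  0.95  0.56  1.83  0.47 -2.61] [-0.35  0.94  0.59  1.88  0.47 -2.61] 0.007 0.077
```

View pics/s4.png

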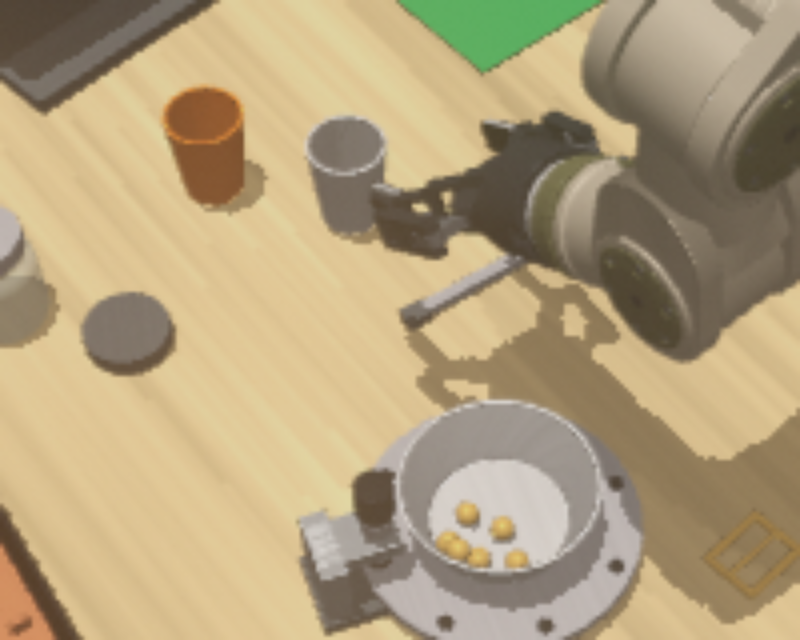

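The cup stands free and upright at (347,175), and the balls are in the dish. Next is the knob, with a top-down grasp.

```bash
python3 - <<'E'
from h import *
x,_=fitx();q=env.get_state()["joint_pos"]
W=[([.47,-.13,.22],rot(-60,50),-1),([.611,.0125,.19],rot(-17.5,90),-1)]
for p,R,_ in W+[([.611,.0125,.083],rot(-17.5,90),0),([.611,.0125,.107],rot(-17.5,90),0)]:
    q,e,ea=ik(np.array(p),R,x,q);print(q.round(2),e,ea)
plan(W)
E
```

```text
[-0.08 -0.17 -0.67  0.63 -0.56  0.84] 5.147744233958444e-14 6.914073830139877e-11
[-0.11  0.39  0.12  1.3   0.    0.19] 3.397309455507961e-12 3.2523443959252803e-09
[-0.11  0.44 -0.07  1.06 -0.    0.19] 1.3435990226244447e-11 8.110869470251068e-09
[-0.11  0.43 -0.03  1.11  0.    0.19] 1.4719691968144923e-13 2.1398885652431173e-10
[[[-13.8, 7.2, -24.9], [-0.58, 0.49, -0.48], -1], [[-27.6, 14.3, -49.9], [-1.16, 0.98, -0.97], -1], [[-41.4, 21.5, -74.8], [-1.74, 1.47, -1.45], -1], [[-55.2, 28.6, -99.7], [-2.32, 1.96, -1.94], -1], [[-41.3, 48.7, -115.3], [-2.55, 2.41, -2.59], -1]]
[[[5.8, 28.4, 0.1], [-0.21, 0.54, -0.58], -1], [[11.5, 56.8, 0.3], [-0.42, 1.09, -1.16], -1], [[17.3, 85.1, 0.4], [-0.64, 1.63, -1.75], -1], [[23.1, 113.5, 0.6], [-0.85, 2.18, -2.33], -1], [[28.8, 141.9, 0.7], [-1.06, 2.72, -2.91], -1]]
[[[-10.0, 26.8, 4.4], [-0.21, 0.54, -0.58], -1]]
```

move_arm --targets '[[[-14, 7, -25], [-0.58, 0.49, -0.48], -1], [[-28, 14, -50], [-1.16, 0.98, -0.97], -1], [[-41, 22, -75], [-1.74, 1.47, -1.45], -1], [[-55, 29, -100], [-2.32, 1.96, -1.94], -1], [[-41, 49, -115], [-2.55, 2.41, -2.59], -1]]'

```text
clock: 18.32
tcp_pos: [0.4908, -0.1093, 0.2196]
orientation: [0.26, 0.429, 0.853, -0.146]
wrist_force: [0.0, -0.0, -0.4]
finger_gap: 0.0855
grip_force: 0.0
```

move_arm --targets '[[[6, 28, 0], [-0.21, 0.54, -0.58], -1], [[12, 57, 0], [-0.42, 1.09, -1.16], -1], [[17, 85, 0], [-0.64, 1.63, -1.75], -1], [[23, 114, 1], [-0.85, 2.18, -2.33], -1], [[29, 142, 1], [-1.06, 2.72, -2.91], -1]]'

```text
clock: 18.95
tcp_pos: [0.592, -0.0073, 0.1941]
orientation: [0.044, 0.2, 0.979, -0.025]
wrist_force: [0.1, -0.3, 0.6]
finger_gap: 0.0855
grip_force: 0.0
```

move_arm --targets '[[[-10, 27, 4], [-0.21, 0.54, -0.58], -1], [[-10, 27, 4], [-0.21, 0.54, -0.58], -1], [[-10, 27, 4], [-0.21, 0.54, -0.58], -1]]'

```text
clock: 19.32
tcp_pos: [0.6111, 0.0129, 0.1896]
orientation: [0.001, 0.152, 0.988, -0.001]
wrist_force: [-0.2, -1.0, 0.7]
finger_gap: 0.0852
grip_force: 0.0
```

```bash
python3 - <<'E'
from h import *
s=add();print(s["clock"],s["joint_pos"].round(2),s["tcp_pos"].round(4),s["finger_gap"],s["wrist_force"])
p,p2=wext();save(p,"w3.png")
for t in ["knob_mid","pin_hole"]:
    print(t,[(np.round(d["centre"],3).tolist(),round(d["confidence"],2),proj(p2,d["centre"]).tolist()) for d in env.landmark_of(t,p)][:4])
print([(np.round(d["centre"],3).tolist(),round(d["confidence"],2)) for d in env.spot_in("knob_mid",p)][:4])
plan([([.611,.0125,.083],rot(-17.5,90),-1)])
E
```

```text
19.325 [-0.11  0.39  0.12  1.3  -0.    0.2 ] [0.6111 0.0129 0.1896] 0.08517692503000471 [-0.24746904 -0.99211156  0.73445312]
knob_mid [([0.61, 0.012, 0.096], 0.6, [319.0, 237.0])]
pin_hole [([0.617, 0.012, 0.026], 0.81, [322.0, 224.0])]
[([0.609, 0.008, 0.115], 0.97)]
[[[0.2, -0.3, 54.4], [-0.0, 0.01, 0.0], -1], [[0.3, -0.6, 108.9], [-0.0, 0.03, 0.01], -1]]
```

View pics/w3.png

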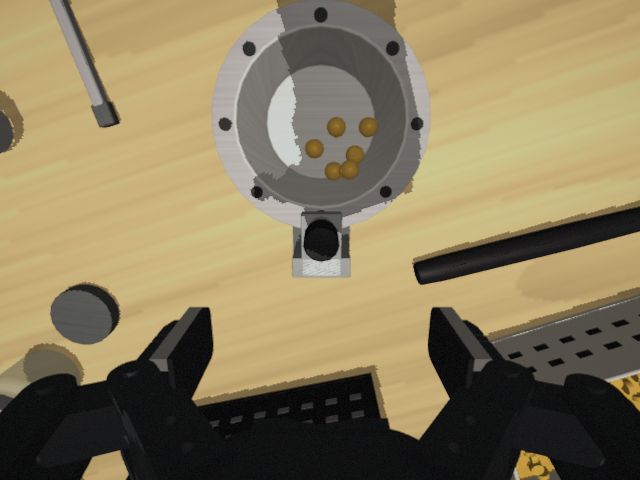

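The knob sits at (321,240) on the finger centreline, and all six balls are in the dish. I'll descend and grip.

move_arm --targets '[[[0, 0, 40], [0, 0, 0], -1], [[0, 0, 75], [0, 0, 0], -1], [[0, 0, 100], [0, 0, 0], -1], [[0, 0, 107], [0, 0, 0], -1], [[0, 0, 107], [0, 0, 0], -0.5]]'

```text
clock: 20.15
tcp_pos: [0.612, 0.013, 0.0846]
orientation: [0.002, 0.151, 0.988, -0.0]
wrist_force: [-1.0, -0.8, 0.1]
finger_gap: 0.0697
grip_force: 0.0
```

move_arm --targets '[[[0, 0, 0], [0, 0, 0], 0], [[0, 0, 0], [0, 0, 0], 0.5], [[0, 0, 0], [0, 0, 0], 1], [[0, 0, 0], [0, 0, 0], 1], [[0, 0, 0], [0, 0, 0], 1]]' --squeeze 80

```text
clock: 20.78
tcp_pos: [0.6134, 0.0129, 0.0854]
orientation: [0.003, 0.151, 0.988, -0.0]
wrist_force: [0.6, -0.5, 6.7]
finger_gap: 0.0003
grip_force: 3.3
```

move_arm --targets '[[[0, 0, 0], [0, 0, 0], 1], [[0, 0, 0], [0, 0, 0], 1], [[0, 0, 0], [0, 0, 0], 1]]'

```text
clock: 21.15
tcp_pos: [0.6134, 0.0129, 0.0855]
orientation: [0.003, 0.151, 0.988, -0.0]
wrist_force: [0.1, -0.0, 6.3]
finger_gap: 0.0001
grip_force: 3.3
```

The fingers shut to 0, so the knob isn't between them. I'll look.

```bash
python3 - <<'E'
from h import *
s=add();print(s["tcp_pos"].round(4),s["wrist_force"],s["ft_torque"])
p,p2=wext();c=env.read_camera("scene");t=env.read_camera("top")
for k in(p,c,t):print([(np.round(d["centre"],3).tolist(),round(d["confidence"],2)) for d in env.landmark_of("knob_mid",k)+env.spot_in("knob_mid",k)])
for dz in(0,.019,.03):print(proj(p2,s["tcp_pos"]+[0,0,dz]))
print(proj(p2,[.611,.0125,.112]))
a=cv2.resize(p["pixels"],(533,400));b=cv2.resize(c["pixels"][220:310,250:310],(266,400))
cv2.imwrite("pics/k1.png",np.hstack([a,b])[:,:,::-1])
E
```

```text
[0.6134 0.0129 0.0855] [ 0.10372709 -0.0461813   6.30911901] [-0.03970222  0.06880067 -0.02050221]
[([0.601, 0.014, 0.106], 0.59)]
[([0.327, 0.353, 0.097], 0.64), ([0.613, 0.015, 0.098], 0.55), ([0.337, 0.354, 0.112], 0.6), ([0.616, 0.024, 0.105], 0.52)]
[]
[320. 289.]
[320. 306.]
[320. 318.]
[317. 310.]
```

View pics/k1.png

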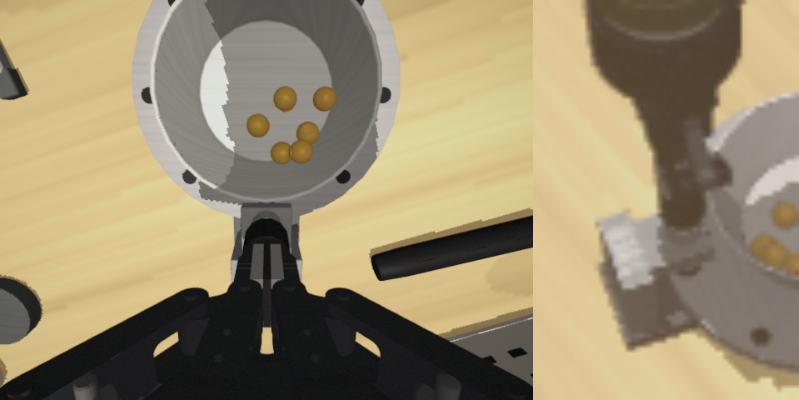

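The fingers shut just outside the knob; its top shows at (266,230), on the dish side. I'll back off and measure the knob properly.

move_arm --targets '[[[0, 0, 0], [0, 0, 0], 0], [[0, 0, 0], [0, 0, 0], -1], [[0, 0, 0], [0, 0, 0], -1], [[0, 0, 0], [0, 0, 0], -1]]'

```text
clock: 22.1
tcp_pos: [0.6117, 0.0131, 0.0833]
orientation: [0.001, 0.151, 0.988, -0.0]
wrist_force: [1.4, -0.2, 0.6]
finger_gap: 0.0724
grip_force: 0.0
```

move_arm --targets '[[[0, 0, -20], [0, 0, 0], -1], [[0, 0, -50], [0, 0, 0], -1], [[0, 0, -80], [0, 0, 0], -1], [[0, 0, -80], [0, 0, 0], -1], [[0, 0, -80], [0, 0, 0], -1]]'

```text
clock: 22.72
tcp_pos: [0.6114, 0.0132, 0.1629]
orientation: [0.001, 0.151, 0.988, -0.0]
wrist_force: [-0.2, 0.1, -1.0]
finger_gap: 0.0852
grip_force: 0.0
```

```bash
python3 - <<'E'
from h import *
s=add();print(s["clock"],s["tcp_pos"].round(4),s["wrist_force"])
p,p2=wext();c=env.read_camera("scene");t=env.read_camera("top")
import pickle;pickle.dump((p,p2,c,t),open("k.pkl","wb"))
for nm,k,k2 in(("w",p,p2),("s",c,c),("t",t,t)):
    print(nm,[(np.round(d["centre"],3).tolist(),round(d["confidence"],2)) for d in env.landmark_of("knob_mid",k)])
    pr=proj(k2,[.611,.0125,.112]);print(" expected top px",pr,"tcp",proj(k2,s["tcp_pos"]))
    for d in env.regions_of("knob_mid",k)[:2]:
        m=d["mask"];ys,xs=np.nonzero(m);print(" mask",round(d["confidence"],2),m.sum(),xs.min(),xs.max(),ys.min(),ys.max(),xs.mean().round(),ys.mean().round())
    g=k["pixels"].max(2)<45;x0,y0=map(int,pr);sub=g[y0-40:y0+40,x0-40:x0+40].astype(np.uint8)
    n,l,st,ce=cv2.connectedComponentsWithStats(sub)
    print(" dark",[(st[i].tolist(),ce[i].round(1).tolist()) for i in range(1,n) if st[i][4]>30], "off",x0-40,y0-40)
E
```

```text
22.725 [0.6114 0.0132 0.1629] [-0.16698675  0.14313803 -1.00184746]
w [([0.612, 0.015, 0.097], 0.93)]
 expected top px [318. 256.] tcp [320. 289.]
 mask 0.77 1516 301 340 227 274 321.0 251.0
 mask 0.38 46934 202 438 0 288 319.0 122.0
 dark [([23, 12, 39, 47, 1455], [42.1, 34.7])] off 278 216
s [([0.47, 0.297, -0.004], 0.72), ([0.326, 0.356, 0.096], 0.71), ([0.613, 0.015, 0.101], 0.59), ([0.538, 0.048, 0.034], 0.47)]
 expected top px [283. 261.] tcp [282. 250.]
 mask 0.46 150 277 289 257 271 283.0 264.0
 mask 0.42 137 460 472 292 305 466.0 298.0
 dark [] off 243 221
t [([0.326, 0.352, 0.097], 0.48)]
 expected top px [316. 187.] tcp [315. 180.]
 mask 0.63 68 158 170 302 308 164.0 305.0
 dark [([65, 17, 9, 20, 118], [68.7, 26.8]), ([61, 54, 4, 26, 46], [62.4, 66.5])] off 276 147
```

move_arm --targets '[[[0, 0, 30], [0, 0, 0], -0.2], [[0, 0, 55], [0, 0, 0], -0.2], [[0, 0, 75], [0, 0, 0], -0.2], [[0, 0, 75], [0, 0, 0], -0.2], [[0, 0, 75], [0, 0, 0], -0.2]]' --squeeze 40

```text
clock: 23.8
tcp_pos: [0.6126, 0.013, 0.0895]
orientation: [0.002, 0.151, 0.988, -0.0]
wrist_force: [-0.2, -0.4, -0.1]
finger_gap: 0.0511
grip_force: 0.0
```

move_arm --targets '[[[0, 0, 0], [0, 0, 0], 0.2], [[0, 0, 0], [0, 0, 0], 0.2]]'

```text
clock: 24.05
tcp_pos: [0.6127, 0.013, 0.0897]
orientation: [0.002, 0.151, 0.988, -0.0]
wrist_force: [0.4, 0.2, 0.3]
finger_gap: 0.0342
grip_force: 0.0
```

move_arm --targets '[[[0, 0, 0], [0, 0, 0], 0.35], [[0, 0, 0], [0, 0, 0], 0.35]]'

```text
clock: 24.3
tcp_pos: [0.6121, 0.013, 0.0889]
orientation: [0.002, 0.151, 0.988, -0.0]
wrist_force: [0.5, 0.0, -0.1]
finger_gap: 0.0276
grip_force: 0.0
```

move_arm --targets '[[[0, 0, 0], [0, 0, 0], 0.5], [[0, 0, 0], [0, 0, 0], 0.5]]'

```text
clock: 24.55
tcp_pos: [0.612, 0.0131, 0.0887]
orientation: [0.002, 0.151, 0.988, -0.0]
wrist_force: [0.2, 0.3, 0.2]
finger_gap: 0.0211
grip_force: 0.0
```

```bash
python3 - <<'E'
from h import *
s=add();print(s["clock"],s["tcp_pos"].round(4),s["wrist_force"],s["ft_torque"],s["grip_force"],s["finger_gap"])
E
```

```text
24.55 [0.612  0.0131 0.0887] [0.163439   0.30548089 0.22547368] [-0.03586664 -0.00033676  0.01123393] 0.0 0.021087396410764722
```

```bash
python3 - <<'E'
from h import *
s=env.get_state()
p,p2=wext();c=env.read_camera("scene");t=env.read_camera("top")
for nm,k2 in(("w",p2),("s",c),("t",t)):
    print(nm,"knobtop",proj(k2,[.612,.013,.112]),"knobbot",proj(k2,[.612,.013,.084]),"tcp",proj(k2,s["tcp_pos"]))
a=cv2.resize(p["pixels"][200:440,200:440],(400,400));b=cv2.resize(c["pixels"][225:305,250:330],(400,400))
cv2.imwrite("pics/k2.png",np.hstack([a,b])[:,:,::-1])
E
```

```text
w knobtop [319. 310.] knobbot [319. 285.] tcp [320. 289.]
s knobtop [283. 261.] knobbot [283. 267.] tcp [283. 266.]
t knobtop [315. 187.] knobbot [316. 190.] tcp [315. 189.]
```

View pics/k2.png

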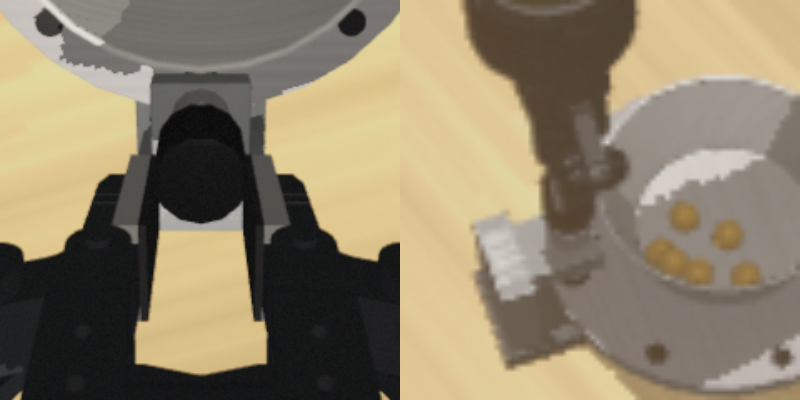

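```bash
python3 - <<'E'
from h import *
s=env.get_state()
p,p2=wext();print({k:v for k,v in p.items() if k!="pixels"})
f=240/np.tan(np.radians(p["fovy"])/2);print(f)
E=np.array(p2["extrinsics"])
for z in(.112,.084,.0887,.107,.13):print(z,(E@np.r_[.612,.013,z,1])[:3].round(4))
for d in env.regions_of("knob_mid",p)[:2]:
    m=d["mask"];ys,xs=np.nonzero(m);print(round(d["confidence"],2),m.sum(),xs.min(),xs.max(),ys.min(),ys.max())
g=p["pixels"].astype(int)
for y in range(270,400,12):print(y,g[y,262:378:4].max(1).tolist())
E
```

```text
{'fovy': 66.27575220219478, 'cx': 320.16906287387394, 'cy': 244.71918598054262, 'mount': array([[ 5.59668867e-04,  9.58950850e-01,  2.83571778e-01,
         7.28244493e-02],
       [ 9.99999843e-01, -5.33745380e-04, -1.68681081e-04,
         2.39193210e-04],
       [-1.04017392e-05,  2.83571828e-01, -9.58950999e-01,
        -1.68772891e-01],
       [ 0.00000000e+00,  0.00000000e+00,  0.00000000e+00,
         1.00000000e+00]]), 'shot': 22}
367.6278018471173
0.112 [-0.0004 -0.0287 -0.1601]
0.084 [-0.0004 -0.0206 -0.187 ]
0.0887 [-0.0004 -0.022  -0.1825]
0.107 [-0.0004 -0.0272 -0.1649]
0.13 [-0.0004 -0.0338 -0.1429]
0.56 3136 294 346 262 333
0.16 604 297 323 139 166
270 [226, 225, 226, 225, 226, 119, 122, 77, 102, 102, 22, 15, 16, 16, 17, 14, 17, 12, 14, 27, 102, 101, 87, 61, 118, 221, 221, 222, 222]
282 [226, 226, 225, 226, 226, 141, 65, 83, 90, 15, 14, 12, 19, 14, 17, 15, 20, 15, 13, 14, 13, 101, 62, 67, 126, 226, 226, 226, 225]
294 [223, 222, 222, 222, 123, 83, 82, 58, 21, 21, 24, 25, 25, 21, 22, 25, 21, 25, 24, 24, 24, 20, 38, 81, 83, 108, 225, 226, 226]
306 [205, 22, 27, 50, 83, 84
[... 318 characters left out ...]
, 74, 82, 84, 83, 23]
342 [21, 23, 18, 24, 66, 105, 40, 20, 53, 225, 225, 225, 224, 223, 222, 221, 222, 221, 222, 223, 225, 113, 17, 38, 79, 89, 24, 18, 20]
354 [22, 24, 23, 22, 22, 25, 38, 13, 201, 223, 223, 223, 223, 224, 223, 224, 223, 223, 224, 224, 224, 215, 18, 36, 27, 20, 23, 18, 24]
366 [20, 22, 21, 26, 24, 22, 35, 19, 223, 223, 224, 224, 225, 225, 224, 225, 224, 223, 221, 221, 219, 219, 16, 37, 23, 22, 19, 26, 22]
378 [23, 25, 25, 24, 26, 22, 36, 126, 221, 219, 218, 217, 216, 216, 217, 217, 219, 219, 220, 218, 219, 218, 153, 40, 19, 22, 24, 25, 22]
390 [26, 23, 27, 22, 22, 59, 37, 220, 220, 220, 219, 218, 218, 217, 216, 215, 214, 212, 211, 213, 214, 215, 217, 36, 78, 22, 23, 24, 22]
```

```bash
python3 - <<'E'
from h import *
import pickle
p,p2,c,t=pickle.load(open("k.pkl","rb"))
S=cv2.imread("pics/scene.png").max(2);T=cv2.imread("pics/top.png").max(2);W=p["pixels"].max(2)
np.set_printoptions(linewidth=250)
print("S");print(S[252:282,272:298:1])
print("T");print(T[176:202,306:328])
for r in range(222,282,4):
    xs=np.nonzero(W[r,280:362]<40)[0];print(r,(xs.min()+280,xs.max()+280) if len(xs) else None)
def cyl(k,z,r=.013,c=(.612,.013)):
    th=np.linspace(0,2*np.pi,40);P=np.array([proj(k,[c[0]+r*np.cos(a),c[1]+r*np.sin(a),z]) for a in th]);return P.min(0),P.max(0)
for n,k in(("S",c),("T",t),("W",p2)):
    for z in(.084,.112):print(n,z,cyl(k,z))
E
```

```text
S
[[212 213 212 213 213 212 213 210 211 212 213 212 213 212 196 180 177 179 177 186 179 147 140 142 143 143]
 [212 212 212 213 213 213 213 213 211 210 212 213 212 203 180 176 176 178 178 201 147 140 141 142 142 142]
 [213 212 213 213 212 213 213 212 212 210 211 212 203 180 175 176 176 177 183 166 142 140 139 141 142 141]
 [212 212 213 212 212 213 213 213 212 212 210 210 190 178 174 176 176 175 194 154 140 139 140 142 142 141]
 [212 212 212 212 212 213 212 212 213 211 209 193 178 175 172 174 177 176 199 144 138 138 138 140 141 142]
 [212 212 213 213 213 212 212 212 211 185 152 129 149 129 102 145 171 182 176 144 138 139 139 140 140 141]
 [212 213 213 213 213 213 211 185 126  89  86  86  86  86  85  87  99 188 156 139 138 137 139 139 139 141]
 [213 213 212 213 212 212 186 109  86  86  87  85  86  86  85  84 113 189 143 137 138 138 140 140 139 141]
 [213 213 213 212 213 211 137  91  86  86  88  87  86  86  85  85 166 195 151 138 136 138 138 139 140 140]
 [212 212 213 212 212 187 110  87  87  86  87  85  86  86  85  86 118 192 142 135 137 137 140 138 140 140]
 [213 212 212 213 213 212 12
[... 4534 characters left out ...]

234 (np.int64(307), np.int64(334))
238 (np.int64(304), np.int64(337))
242 (np.int64(303), np.int64(337))
246 (np.int64(302), np.int64(338))
250 (np.int64(302), np.int64(338))
254 (np.int64(301), np.int64(339))
258 (np.int64(301), np.int64(339))
262 (np.int64(303), np.int64(337))
266 (np.int64(304), np.int64(336))
270 (np.int64(309), np.int64(331))
274 (np.int64(320), np.int64(320))
278 None
S 0.084 (array([278., 263.]), array([288., 272.]))
S 0.112 (array([277., 257.]), array([288., 266.]))
T 0.084 (array([310., 185.]), array([321., 195.]))
T 0.112 (array([310., 181.]), array([321., 192.]))
W 0.084 (array([301., 227.]), array([338., 262.]))
W 0.112 (array([299., 238.]), array([340., 277.]))
```

The evidence agrees. Shut, the fingers stood on the knob top (6 N up at TCP z = 0.0855), and the pads look about 28 mm higher than nominal in the wrist view. The real tips are about 27 mm behind the stated TCP. I'll open and go lower, watching the force.

move_arm --targets '[[[0, 0, 0], [0, 0, 0], -0.4], [[0, 0, 0], [0, 0, 0], -0.4], [[0, 0, 5], [0, 0, 0], -0.4], [[0, 0, 10], [0, 0, 0], -0.4], [[0, 0, 10], [0, 0, 0], -0.4]]'

```text
clock: 25.42
tcp_pos: [0.6115, 0.0131, 0.0779]
orientation: [0.001, 0.151, 0.988, -0.0]
wrist_force: [0.1, 0.4, -0.1]
finger_gap: 0.0596
grip_force: 0.0
```

move_arm --targets '[[[0, 0, 5], [0, 0, 0], -0.4], [[0, 0, 10], [0, 0, 0], -0.4], [[0, 0, 10], [0, 0, 0], -0.4]]'

```text
clock: 25.8
tcp_pos: [0.6116, 0.0131, 0.0681]
orientation: [0.001, 0.151, 0.988, -0.0]
wrist_force: [0.1, -0.1, -0.7]
finger_gap: 0.0599
grip_force: 0.0
```

move_arm --targets '[[[0, 0, 4], [0, 0, 0], -0.2], [[0, 0, 7], [0, 0, 0], 0], [[0, 0, 7], [0, 0, 0], 0.2], [[0, 0, 7], [0, 0, 0], 0.2]]'

```text
clock: 26.3
tcp_pos: [0.6122, 0.013, 0.0618]
orientation: [0.002, 0.151, 0.988, -0.0]
wrist_force: [-0.7, 0.2, -0.3]
finger_gap: 0.0341
grip_force: 0.0
```

move_arm --targets '[[[0, 0, 0], [0, 0, 0], 0.4], [[0, 0, 0], [0, 0, 0], 0.5], [[0, 0, 0], [0, 0, 0], 0.5]]'

```text
clock: 26.68
tcp_pos: [0.6123, 0.0129, 0.0621]
orientation: [0.002, 0.151, 0.988, -0.001]
wrist_force: [-1.5, -0.3, 2.7]
finger_gap: 0.0248
grip_force: 39.2
```

The knob is gripped (gap 25 mm, 39 N). I'll firm up the grip and pull.

move_arm --targets '[[[0, 0, 0], [0, 0, 0], 1], [[0, 0, 0], [0, 0, 0], 1], [[0, 0, -4], [0, 0, 0], 1], [[0, 0, -8], [0, 0, 0], 1], [[0, 0, -8], [0, 0, 0], 1]]' --squeeze 90

```text
clock: 27.3
tcp_pos: [0.6121, 0.0129, 0.0692]
orientation: [0.001, 0.151, 0.988, -0.001]
wrist_force: [2.8, -2.9, -6.8]
finger_gap: 0.0232
grip_force: 88.5
```

move_arm --targets '[[[0, 0, -4], [0, 0, 0], 1], [[0, 0, -8], [0, 0, 0], 1], [[0, 0, -10], [0, 0, 0], 1], [[0, 0, -10], [0, 0, 0], 1], [[0, 0, -10], [0, 0, 0], 1]]'

```text
clock: 27.92
tcp_pos: [0.6121, 0.0129, 0.0795]
orientation: [0.002, 0.151, 0.988, -0.001]
wrist_force: [5.0, -2.7, -11.2]
finger_gap: 0.0233
grip_force: 88.7
```

move_arm --targets '[[[0, 0, -1], [0, 0, 0], 1], [[0, 0, -2], [0, 0, 0], 1], [[0, 0, -3], [0, 0, 0], 1], [[0, 0, -3], [0, 0, 0], 1]]'

```text
clock: 28.42
tcp_pos: [0.6121, 0.0129, 0.0823]
orientation: [0.001, 0.151, 0.988, -0.001]
wrist_force: [4.0, -2.4, -11.4]
finger_gap: 0.0231
grip_force: 89.0
```

move_arm --targets '[[[0, 0, -1], [0, 0, 0], 1], [[0, 0, -2], [0, 0, 0], 1], [[0, 0, -2], [0, 0, 0], 1], [[0, 0, -2], [0, 0, 0], 1]]'

```text
clock: 28.92
tcp_pos: [0.612, 0.0129, 0.0825]
orientation: [0.001, 0.151, 0.988, -0.0]
wrist_force: [7.8, -2.5, -22.0]
finger_gap: 0.0231
grip_force: 89.4
```

```bash
python3 - <<'E'
from h import *
s=env.get_state();print(s["clock"],s["tcp_pos"].round(4),s["wrist_force"],s["finger_gap"],s["grip_force"])
c=env.read_camera("scene");t=env.read_camera("top")
for q in(c,t):
  for n in("cup","cup_mid","knob_mid","ball0","tin","punch","buckle"):print(n,[(np.round(d["centre"],3).tolist(),round(d["confidence"],2)) for d in env.landmark_of(n,q)][:3])
p=env.read_camera("wrist");print("balls",[(np.round(d["centre"],3).tolist(),round(d["confidence"],2)) for d in env.landmark_of("ball0",p)])
E
```

```text
28.925 [0.612  0.0129 0.0825] [  7.75941617  -2.54931263 -22.04053304] 0.023081800373868467 89.44196105003357
cup [([0.512, -0.342, 0.0], 0.65), ([0.7, 0.23, 0.003], 0.36)]
cup_mid [([0.405, -0.144, 0.0], 0.67), ([0.51, -0.346, 0.035], 0.65)]
knob_mid [([0.612, 0.014, 0.119], 0.6), ([0.329, 0.354, 0.096], 0.44), ([0.697, -0.336, -0.003], 0.36)]
ball0 [([0.539, 0.049, 0.036], 0.61), ([0.575, 0.052, 0.048], 0.58), ([0.546, 0.075, 0.038], 0.54)]
tin [([0.469, 0.297, -0.002], 0.82)]
punch [([0.406, -0.142, 0.001], 0.73)]
buckle [([0.404, 0.154, -0.006], 0.67)]
cup [([0.446, -0.259, 0.004], 0.81), ([0.51, -0.346, 0.0], 0.73)]
cup_mid [([0.509, -0.35, 0.034], 0.91), ([0.442, -0.259, 0.037], 0.65)]
knob_mid [([0.703, 0.235, -0.003], 0.29), ([0.445, -0.26, 0.037], 0.15)]
ball0 [([0.445, -0.259, 0.003], 0.52)]
tin [([0.469, 0.299, -0.003], 0.95), ([0.642, -0.255, -0.0], 0.72)]
punch [([0.401, -0.142, 0.001], 0.8)]
buckle []
balls [([0.571, 0.046, 0.042], 0.98), ([0.57, 0.04, 0.035], 0.96), ([0.54, 0.047, 0.036], 0.75), ([0.545, 0.073, 0.038], 0.72)]
```

The force jumped from 11 N to 22 N with almost no further rise, so the plunger is on its stop. The knob reads 21 mm up and the cup is standing. I'll hand in.

```bash
python3 -c "
from workcell import env
print(env.hand_in())"
```

```text
the job is handed in; nothing more can be done
None
```

I've handed the job in, but it returned no verdict: all six balls are in the dish, the empty cup stands upright on the bench, and the knob is held fully up against its stop, after a first grip that missed the knob and pressed on its top with about 6 N.

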